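# Probes from the drying case into the fermenting jars

## Task

Lift every thermometer probe hanging in the drying case off its hook and stand it in the port of a stoneware jar, one probe to a jar in whichever jar you like, pushed in until its collar rests on the port's rim. When all the probes are in, push the case's door shut until it clicks home on its catch. Keep the jars standing and leave the bowl, whisk, spoon and tin where they are.

Things in the scene. Friction and masses are not known exactly. Their poses are not given: they have to be found in the camera images.
- probe1: Thermometer probe, 60 g (None if absent). Origin: tip of its stem, z up. Steel stem 7 mm thick with round tip, 0 to 70 mm; black collar 26 mm wide, 70 to 76 mm; round orange grip 20 mm wide, 76 to 120 mm. Starts hanging upright by its collar on a forked hook, the collar's underside 120 mm above the counter, 3 mm play. Lift it straight up: the tip clears the hook after 80 mm.
- probe2: Thermometer probe, 60 g (None if absent). Origin: tip of its stem, z up. Steel stem 7 mm thick with round tip, 0 to 70 mm; black collar 26 mm wide, 70 to 76 mm; round orange grip 20 mm wide, 76 to 120 mm. Starts hanging upright by its collar on a forked hook, the collar's underside 120 mm above the counter, 3 mm play. Lift it straight up: the tip clears the hook after 80 mm.
- probe3: Thermometer probe, 60 g (None if absent). Origin: tip of its stem, z up. Steel stem 7 mm thick with round tip, 0 to 70 mm; black collar 26 mm wide, 70 to 76 mm; round orange grip 20 mm wide, 76 to 120 mm. Starts hanging upright by its collar on a forked hook, the collar's underside 120 mm above the counter, 3 mm play. Lift it straight up: the tip clears the hook after 80 mm.
- probe4: Thermometer probe, 60 g (None if absent). Origin: tip of its stem, z up. Steel stem 7 mm thick with round tip, 0 to 70 mm; black collar 26 mm wide, 70 to 76 mm; round orange grip 20 mm wide, 76 to 120 mm. Starts hanging upright by its collar on a forked hook, the collar's underside 120 mm above the counter, 3 mm play. Lift it straight up: the tip clears the hook after 80 mm.
- jar1: Loose stoneware jar, 0.8 kg, with domed lid, 86 mm wide, standing on the counter. Origin: centre of its underside, z up. On its axis a steel port, 32 mm wide: its flat rim is 105 mm above the origin, round an 11 mm hole that runs straight down through the whole jar. A probe fully in rests its collar on the rim, its tip 35 mm above this origin.
- jar2: Loose stoneware jar, 0.8 kg, with domed lid, 86 mm wide, standing on the counter. Origin: centre of its underside, z up. On its axis a steel port, 32 mm wide: its flat rim is 105 mm above the origin, round an 11 mm hole that runs straight down through the whole jar. A probe fully in rests its collar on the rim, its tip 35 mm above this origin.
- jar3: Loose stoneware jar, 0.8 kg, with domed lid, 86 mm wide, standing on the counter. Origin: centre of its underside, z up. On its axis a steel port, 32 mm wide: its flat rim is 105 mm above the origin, round an 11 mm hole that runs straight down through the whole jar. A probe fully in rests its collar on the rim, its tip 35 mm above this origin.
- jar4: Loose stoneware jar, 0.8 kg, with domed lid, 86 mm wide, standing on the counter. Origin: centre of its underside, z up. On its axis a steel port, 32 mm wide: its flat rim is 105 mm above the origin, round an 11 mm hole that runs straight down through the whole jar. A probe fully in rests its collar on the rim, its tip 35 mm above this origin.
- case: Fixed drying case, open on top: 100 mm deep (own x), 240 wide (own y), walls 112 high. Origin: centre of underside; front faces own -x. Four forked hooks inside at y = -90, -30, 30, 90 mm, x = 0: two prongs 11 mm apart, top 120 mm high, tips at x = -22 mm turned up to 128 mm, a stop block behind x = 16 mm as high. Some may be empty.
- case_door (a joint): The case's blue front door: hinge angle in rad, 0 = shut, positive = swung open towards the robot. Door 240 mm wide, 12 mm thick, from 4 to 110 mm high; stiff hinge, stays where it is left. From 0.06 rad a sprung ball catch resists (about 6 N at the free end); let go before 0.02 it springs back open, beyond that it snaps to 0 (seated).
- door_hinge (a point): Point on the door's vertical hinge line (left, +y end of the case's front edge, inner face of the door), 60 mm above the counter.
- door_push (a point): Point on the door's outer face, 170 mm from the hinge line and 60 mm above the counter; moves with the door. Its x axis points into the case when the door is shut (the direction to push, square to the panel). Push it with closed fingertips reaching down in front of the door.
- bowl: Bystander: carved wooden bowl, 110 mm across, 42 mm high; origin centre of underside. Leave alone.
- whisk: Bystander: steel mini whisk lying on the counter, 150 mm long, 22 mm thick; origin under its middle. Leave alone.
- spoon: Bystander: wooden spoon lying on the counter, 160 mm long. Leave alone.
- tin: Bystander: blue-labelled tin, 60 mm diameter, 75 mm high; origin centre of underside. Leave alone.

How it is judged:
By the outcome, as a careful person would: the job done as asked, in the order asked, and still so for the second after the job is handed in, with the robot touching nothing.
Of probe1, probe2, probe3, probe4 only 3 to 4 are there at a start; the rules pass over those that are not, and their reading is None.
At some moment in a run one of jar1, jar2, jar3, jar4 may be knocked a few centimetres aside while the robot is not near it.
It also fails if it takes over 200 s, if anything falls off the work surface, if the arm or the gripper's body presses on something with over 40 N, if the wrist force passes 120 N, or if a joint passes its speed limit or range.

## Robot

A 6-joint arm with a two-finger parallel gripper is mounted at the origin on the work surface. World frame = base frame: x ahead of the robot, y to its left, z up, the work surface at z = 0. Lengths are in m, angles in rad, forces in N, time in s.
With the tool pointing down it reaches from about 0.35 to 0.775 m from the base axis. Payload 7.3 kg.
Tool frame: the origin (TCP) lies at the very end of the fingers, on their centre line; the grasp point (between the pads) lies 19 mm behind it; z points along the fingers, y is the line along which they close (so a half turn about z gives the same grasp; the last joint's range is limited). The gripper opens to 92 mm and grips with 3 to 60 N. Pads are 19 mm wide; open, the fingers measure 130 mm over their backs; the gripper's body (75 mm by 190 mm) begins 47 mm behind the grasp point.
Start: joints at [1.174, 0.342, 1.524, -0, 1.275, -0.146], TCP at [0.13, 0.509, 0.227] pointing down, gripper open.
Joint ranges: [-2.53, 2.53], [-0.77, 2.02], [0.04, 2.7], [-1, 4.14], [0.28, 2.66], [-3.11, 3.11]. Speed limits (rad/s): [2.57, 2.57, 3.14, 3.14, 3.14, 3.14].

## Interface

Orientations are given as [roll, pitch, yaw] about the fixed x, y, z axes, in that order (R = Rz(yaw) Ry(pitch) Rx(roll)).
In Python, from cell import telemetry, eyes, job gives the robot as it stands.
- The arm moves only by the tool apply_moves, never from a script. Its arguments are lists of equal length, an entry for each row: "delta_pos": the shift along the world's x, y, z each as a share of 0.4 m, from -1 to 1, a list of three; "dr": the turn, a rotation vector about the world's x, y, z each as a share of 0.5 rad, from -1 to 1, a list of three; "jaw": the opening, from 0 (shut) to 1 (fully open). A call has 1 to 8 rows; each row is the pose to reach, as a shift and turn from the pose commanded when the call began; what a row does not reach only later rows make up. A row lasts 1/12 s, in which the tool goes at most 41.7 mm and 7.16 degrees, less where a joint would pass 70% of its speed; a pose out of reach is approached as far as the arm can. A call with a number of a shift or a turn outside -1 to 1 is refused whole. A call with a gripper value outside its range is refused whole. The fingers move at their own pace and stop on an object; "force" is the grip in N (left out, the last holds). Time passes only in rows, so rows that repeat a pose let the fingers close. It gives the time, the measured TCP pose, the force, the opening and the grip force at its end, in the units of the state.
- telemetry.observe(): the state, without advancing time (a new reading comes with each control period).
- eyes.read_camera(name): name is "scene" or "top"; returns the picture (420x560x3 uint8, red, green, blue); there is no depth.
- eyes.camera_model(name): a dict with "vertical_fov" (degrees; the focal length in pixels is half the picture's height over the tangent of half this angle, whatever the lens; pixels are square), "cx", "cy" (the principal point, pixels), "k1" (the pictures are not rectified: a ray, as slopes to the right and down, at radius r is drawn at 1 + k1 r^2 times it, then the intrinsics apply), "rvec" (rotation vector, rad) and "tvec" (3), from world to camera coordinates, as OpenCV has them. Camera axes: x right, y down, z forward; pixel columns grow to the right and rows downward; lengths in m; the calibration is good to about 2 mm. A picture is of the moment at which its call begins. camera_model takes no time and is no camera call.
- job.hand_in(): hands the job in; it is judged then, once.
The state is a dict: "time": time; "qpos": joint angles; "qvel": joint speeds; "joint_efforts": joint torques, N m; "tool_pos": TCP position; "tool_rot": TCP orientation; "contact_force": force on the tool from outside, world axes, zero at the start; "torque": the same for the moment, N m; "opening": finger opening in m; "grip_force": force on a finger pad.
Only numpy, scipy, OpenCV 4.12 (cv2) and the standard library are available. Lean on these libraries where they do the work, as an engineer would, in place of code of your own. Each camera call takes 0.05 s, during which the arm holds its last target. There are 200 camera calls.

## Working session

There is one attempt and no reset: what is moved stays moved. The work goes in short steps, Python scripts to look and compute and a tool call to move; the robot and the scene stay as the last step left them, time stands still between calls to the robot, and variables do not carry over. Pictures are saved under pics/ and viewed, at most 14 in all, crops included, and the job is handed in when it is done.

Besides the shell and the picture viewer there is one more tool, called after ">>>" by a JSON object that holds its "name" and its "arguments", one argument or row to a line. apply_moves: Moves the arm, as the interface text tells. Its arguments: {"type":"object","properties":{"delta_pos":{"type":"array"},"dr":{"type":"array"},"jaw":{"type":"array"},"force":{"type":"number"}},"required":["delta_pos","dr","jaw"]}

```bash
mkdir -p pics; ls; cat > h.py <<'E'
import numpy as np,cv2
from cell import telemetry,eyes,job
def snap(n,f):
    im=eyes.read_camera(n); cv2.imwrite('pics/'+f,im[:,:,::-1]); return im
def cam(n):
    m=eyes.camera_model(n); f=210/np.tan(np.radians(m['vertical_fov'])/2)
    R=cv2.Rodrigues(np.array(m['rvec'],float))[0]; t=np.array(m['tvec'],float)
    return m,f,R,t
def ray(n,u,v):
    m,f,R,t=cam(n); x=(u-m['cx'])/f; y=(v-m['cy'])/f; a,b=x,y
    for _ in range(30):
        s=1+m['k1']*(a*a+b*b); a,b=x/s,y/s
    d=R.T@np.array([a,b,1]); return -R.T@t,d/np.linalg.norm(d)
def plane(n,u,v,z):
    o,d=ray(n,u,v); return o+d*(z-o[2])/d[2]
def proj(n,p):
    m,f,R,t=cam(n); c=R@np.array(p,float)+t; a,b=c[:2]/c[2]; s=1+m['k1']*(a*a+b*b)
    return np.array([m['cx']+f*a*s,m['cy']+f*b*s])
def tri(p1,p2):
    o1,d1=ray('scene',*p1); o2,d2=ray('top',*p2)
    s=np.linalg.lstsq(np.array([d1,-d2]).T,o2-o1,rcond=None)[0]
    a,b=o1+s[0]*d1,o2+s[1]*d2; return (a+b)/2,np.linalg.norm(a-b)
E
python3 - <<'E'
from h import *
for n in('scene','top'):
    snap(n,n+'0.png'); m,f,R,t=cam(n); print(m,f,-R.T@t)
print(telemetry.observe())
E
```

```text
pics
{'vertical_fov': 44.90475670594142, 'cx': 278.6401573637876, 'cy': 214.77118891386695, 'k1': -0.016260117462701274, 'rvec': array([ 2.18249681,  1.03657824, -0.38977966]), 'tvec': array([-0.3392507 , -0.28214606,  1.55530086])} 508.17909514834895 [ 1.18822911 -0.56794613  0.93766038]
{'vertical_fov': 42.40893659711393, 'cx': 283.468535946364, 'cy': 202.34747634201486, 'k1': -0.09473688547882748, 'rvec': array([ 2.15602788, -2.12866866,  0.16409802]), 'tvec': array([-0.03328428,  0.5733264 ,  1.54274837])} 541.2871131700988 [ 0.33285996 -0.0267064   1.61194744]
{'time': 0.1, 'qpos': array([ 1.17396550e+00,  3.42657796e-01,  1.52489194e+00, -2.67742366e-05,
        1.27536391e+00, -1.45978713e-01]), 'qvel': array([-1.35312993e-04, -1.86175840e-03, -4.50212918e-03, -8.11292760e-04,
       -1.33607033e-03,  6.24018022e-05]), 'joint_efforts': array([ 2.48048716e-03, -4.31999481e+01, -2.44692475e+01,  7.21322419e-02,
        5.26315346e-02, -5.25432779e-05]), 'tool_pos': array([0.13016348, 0.508258  , 0.22612229]), 'tool_rot': array([-3.14028198e+00, -1.66821889e-04,  2.89074824e+00]), 'contact_force': array([-0.50446384,  0.3540442 , -0.0861513 ]), 'torque': array([-0.00371797,  0.01138669, -0.00407913]), 'grip_force': 0.0, 'opening': 0.09185506219926362}
```

View pics/scene0.png

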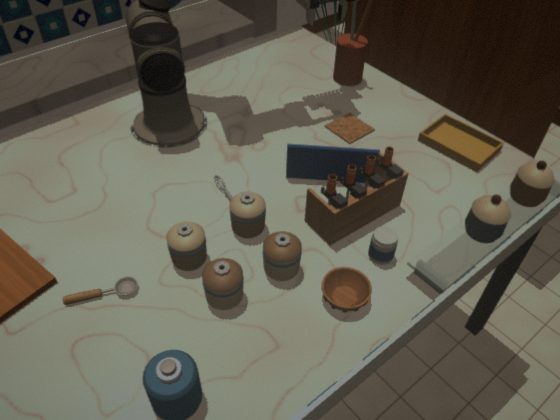

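View pics/top0.png

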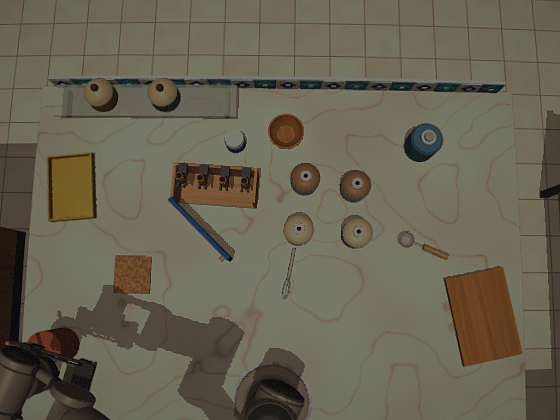

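The scene view shows four probes with orange grips near (332,183), (351,174), (370,165) and (388,155). The four jar ports are near (247,200), (186,231), (282,239) and (222,267). The top view shows the case around (215,185), with its door open along (172,200)-(230,259).

```bash
python3 - <<'E'
from h import *
s=cv2.imread('pics/scene0.png');t=cv2.imread('pics/top0.png')
a=cv2.resize(s[140:240,280:415],None,fx=5.5,fy=5.5,interpolation=3)
b=cv2.resize(t[150:270,160:270],None,fx=5,fy=5,interpolation=3)
g=lambda x:(255*(x/255.)**.6).astype('uint8')
cv2.imwrite('pics/a.png',g(a));cv2.imwrite('pics/b.png',g(b))
c=np.hstack([cv2.resize(s[180:310,160:305],None,fx=2.7,fy=2.7,interpolation=3)[:351],cv2.resize(t[155:255,280:375],None,fx=3.51,fy=3.51,interpolation=3)[:351]])
cv2.imwrite('pics/c.png',g(c))
E
```

```text
(no output)
```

View pics/a.png

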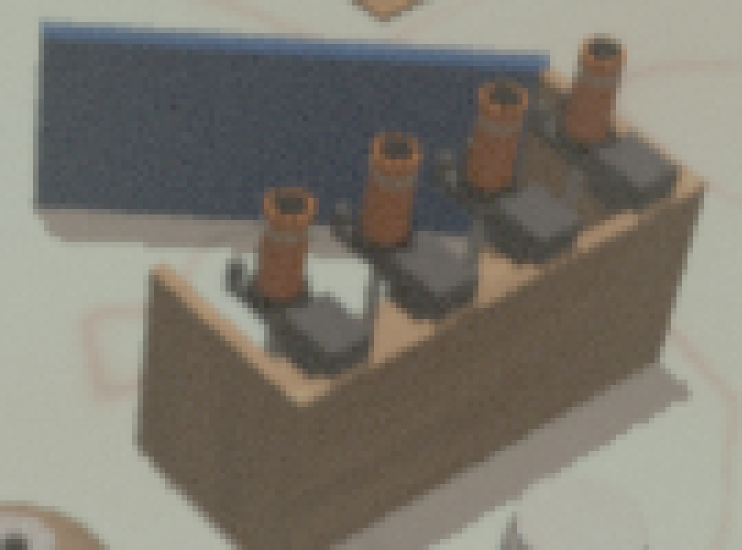

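View pics/b.png

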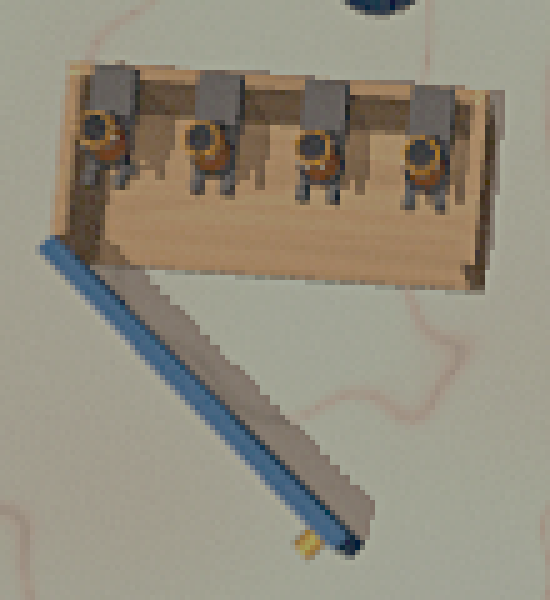

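View pics/c.png

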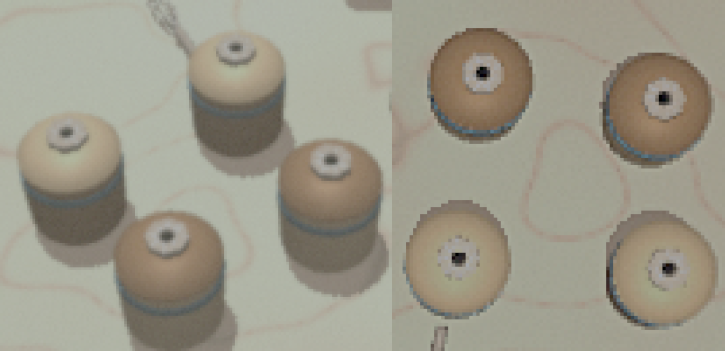

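The crops show the probe cap tops and port holes clearly, so I'll refine them with dark-blob centroids and triangulate.

```bash
cat >> h.py <<'E'
def dark(im,c,r=5,it=3):
    g=cv2.cvtColor(im,cv2.COLOR_RGB2GRAY).astype(float); c=np.array(c,float)
    for _ in range(it):
        x,y=np.round(c).astype(int); w=g[y-r:y+r+1,x-r:x+r+1]
        lo,hi=w.min(),np.percentile(w,70); k=np.clip((lo+hi)/2-w,0,None)
        n,l,_,_=cv2.connectedComponentsWithStats((k>0).astype('uint8'))
        j=np.unravel_index(np.argmin(w),w.shape); k=k*(l==l[j])
        X,Y=np.meshgrid(range(x-r,x+r+1),range(y-r,y+r+1)); c=np.array([(k*X).sum(),(k*Y).sum()])/k.sum()
    return c
JT=[(305.9,175.8),(357.5,183.2),(299.1,228.5),(358.6,231.4)]
JS=[(282.2,238.9),(221.9,267.4),(247.4,197.4),(184.8,228.9)]
E
python3 - <<'E'
from h import *
s=cv2.imread('pics/scene0.png')[:,:,::-1];t=cv2.imread('pics/top0.png')[:,:,::-1]
PT=[(180,175.6),(201.2,177.4),(223.4,179.4),(245.2,180.5)];PS=[(389.4,148.6),(371.4,157.2),(351.8,166.9),(332.7,176.6)]
np.set_printoptions(precision=4,suppress=True)
for T,S,r,z in((PT,PS,4,.165),(JT,JS,4,.105)):
  for a,b in zip(T,S):
    A,B=dark(t,a,r),dark(s,b,r); p,e=tri(B,A); print(A,B,p,round(e*1e3,1),plane('top',*A,z)[:2],plane('scene',*B,z)[:2])
# door: hinge end & free end top corners, ball catch; z=.11 ; case corners z .112
q=lambda x,y:plane('top',x/5+160-.4,y/5+150-.4,.11)[:2]
for n,x,y in(('case bl',72,62),('case br',504,92),('fr',484,292),('door hinge',42,245),('hinge in',58,237),('free out',340,553),('free in',360,538)):print(n,q(x,y))
for n in((250,198),(300,178)):pass
E
```

```text
[178.462  175.0033] [388.8577 149.7836] [0.6277 0.2628 0.1622] 0.2 [0.6271 0.2622] [0.6298 0.2599]
[205.4161 176.6522] [370.4023 156.0115] [0.6246 0.1901 0.1772] 10.7 [0.6233 0.1879] [0.6182 0.2075]
[227.2777 179.4187] [351.8592 166.7183] [0.6197 0.1324 0.1718] 13.7 [0.6163 0.1279] [0.6181 0.145 ]
[248.4236 180.8603] [332.1807 176.8193] [0.616  0.0745 0.1706] 12.3 [0.613  0.0701] [0.6149 0.0848]
[305.3669 175.2662] [282.1709 238.8917] [ 0.6443 -0.0868  0.1002] 1.5 [ 0.6429 -0.0872] [ 0.6478 -0.0889]
[356.886  182.5219] [221.3657 266.9704] [ 0.625  -0.234   0.1004] 0.6 [ 0.6239 -0.2336] [ 0.6282 -0.2356]
[298.4861 227.9704] [246.8645 197.2271] [ 0.4932 -0.0685  0.1002] 1.4 [ 0.4923 -0.0689] [ 0.4975 -0.0707]
[358.2401 230.9009] [184.1521 228.7152] [ 0.4867 -0.2367  0.1006] 0.7 [ 0.4861 -0.2364] [ 0.4906 -0.2381]
case bl [0.6759 0.2876]
case br [0.6612 0.0407]
fr [0.5465 0.0497]
door hinge [0.57   0.2999]
hinge in [0.5747 0.291 ]
free out [0.3996 0.1265]
free in [0.408  0.1157]
```

```bash
python3 - <<'E'
from h import *
np.set_printoptions(precision=4,suppress=True)
s=cv2.imread('pics/scene0.png')[:,:,::-1];t=cv2.imread('pics/top0.png')[:,:,::-1]
PT=[(179.8,175.6),(201.0,177.4),(223.2,179.4),(245.0,180.5)];PS=[(389.2,148.5),(371.2,157.0),(351.6,166.7),(332.5,176.5)]
P=[]
for a,b in zip(PT,PS):
    p,e=tri(dark(s,b,3),a); p2,e2=tri(b,a);print(p,e,p2,e2); P.append(p2)
# orange ring centre in the top view (cap): dark blob enclosed by orange
hsv=cv2.cvtColor(t[:,:,::-1].copy(),cv2.COLOR_BGR2HSV)
P=np.array(P); y=np.array([90,30,-30,-90])/1e3
M=P-np.array([0,0,0]); c=M.mean(0); d=(y[:,None]*(M-c)).sum(0)/(y**2).sum(); print('c',c,'dir',d,np.linalg.norm(d))
print(c+np.outer(y,d/np.linalg.norm(d)))
E
```

```text
[0.6269 0.26   0.1658] 0.0046386181602124845 [0.6269 0.26   0.1666] 0.005106681378690726
[0.6222 0.2013 0.168 ] 0.004848697708372036 [0.6224 0.2015 0.1673] 0.005058948096291071
[0.6178 0.141  0.1669] 0.005605873326231074 [0.6176 0.1408 0.1666] 0.004989311522077114
[0.6151 0.0811 0.1668] 0.004642187329986492 [0.6152 0.0814 0.1677] 0.005435838191168891
c [0.6205 0.1709 0.167 ] dir [ 0.0667  0.9944 -0.0042] 0.9966337005090383
[[0.6266 0.2607 0.1667]
 [0.6225 0.2008 0.1669]
 [0.6185 0.141  0.1672]
 [0.6145 0.0811 0.1674]]
```

>>> {"name": "apply_moves", "arguments": {
  "delta_pos": [
    [0.6,-0.5,0.06],
    [0.6,-0.5,0.06],
    [0.6,-0.5,0.06],
    [0.6,-0.5,0.06],
    [0.6,-0.5,0.06],
    [0.6,-0.5,0.06],
    [0.6,-0.5,0.06],
    [0.6,-0.5,0.06]
  ],
  "dr": [
    [0,0,0.37],
    [0,0,0.37],
    [0,0,0.37],
    [0,0,0.37],
    [0,0,0.37],
    [0,0,0.37],
    [0,0,0.37],
    [0,0,0.37]
  ],
  "jaw": [0.5,0.5,0.5,0.5,0.5,0.5,0.5,0.5],
  "force": 15
}}

```text
time: 0.77
tool_pos: [0.3727, 0.306, 0.2508]
tool_rot: [-3.141, 0.001, 3.074]
contact_force: [-0.6, 0.1, 0.3]
opening: 0.0469
grip_force: 0.0
```

>>> {"name": "apply_moves", "arguments": {
  "delta_pos": [
    [0.605,-0.562,0],
    [0.605,-0.562,0],
    [0.605,-0.562,0],
    [0.605,-0.562,0],
    [0.605,-0.562,0],
    [0.605,-0.562,0],
    [0.605,-0.562,0],
    [0.605,-0.562,0]
  ],
  "dr": [
    [0,0,0],
    [0,0,0],
    [0,0,0],
    [0,0,0],
    [0,0,0],
    [0,0,0],
    [0,0,0],
    [0,0,0]
  ],
  "jaw": [0.5,0.5,0.5,0.5,0.5,0.5,0.5,0.5]
}}

```text
time: 1.43
tool_pos: [0.6135, 0.0817, 0.2502]
tool_rot: [-3.142, -0.001, 3.075]
contact_force: [-0.1, 0.3, 0.4]
opening: 0.0458
grip_force: 0.0
```

>>> {"name": "apply_moves", "arguments": {
  "delta_pos": [
    [0,0,0],
    [0,0,0],
    [0,0,0]
  ],
  "dr": [
    [0,0,0],
    [0,0,0],
    [0,0,0]
  ],
  "jaw": [0.5,0.5,0.5]
}}

```text
time: 1.68
tool_pos: [0.6117, 0.084, 0.25]
tool_rot: [3.141, -0.002, 3.075]
contact_force: [-0.0, 0.3, 0.8]
opening: 0.0459
grip_force: 0.0
```

>>> {"name": "apply_moves", "arguments": {
  "delta_pos": [
    [0.007,-0.007,0],
    [0.007,-0.007,-0.1],
    [0.007,-0.007,-0.18],
    [0.007,-0.007,-0.18],
    [0.007,-0.007,-0.18],
    [0.007,-0.007,-0.18]
  ],
  "dr": [
    [0,0,0],
    [0,0,0],
    [0,0,0],
    [0,0,0],
    [0,0,0],
    [0,0,0]
  ],
  "jaw": [0.5,0.5,0.5,0.5,0.5,0.5]
}}

```text
time: 2.18
tool_pos: [0.6158, 0.0817, 0.181]
tool_rot: [3.141, 0.003, 3.077]
contact_force: [0.4, -0.9, -0.5]
opening: 0.046
grip_force: 0.0
```

```bash
python3 - <<'E'
from h import *
s=snap('scene','s1.png'); t=snap('top','t1.png')
cv2.imwrite('pics/d.png',np.hstack([cv2.resize(s[100:250,270:420],(400,400),interpolation=3),cv2.resize(t[130:230,190:290],(400,400),interpolation=3)])[:,:,::-1])
print(telemetry.observe()['tool_pos'])
E
```

```text
[0.61627116 0.08143354 0.18154548]
```

View pics/d.png

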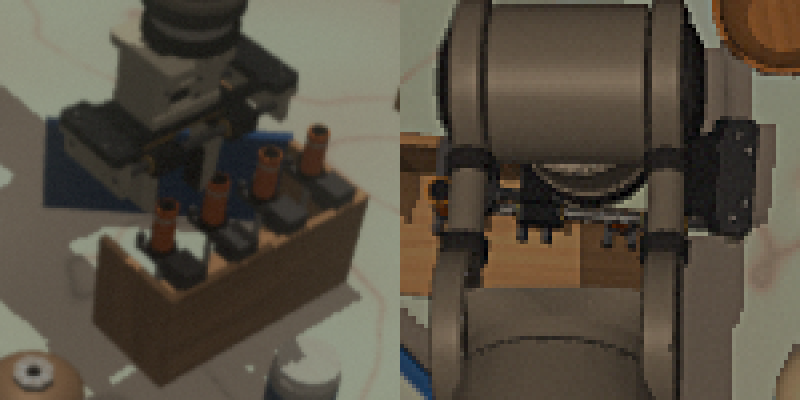

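```bash
python3 - <<'E'
from h import *
p=telemetry.observe()['tool_pos'];print(p)
for dz in(0,-.012):print(proj('scene',p+[0,0,dz]),proj('top',p+[0,0,dz]))
for sg in(-1,1):
  q=p+sg*.023*np.array([.066,.998,0]);print(q,proj('scene',q),(proj('scene',q)-[270,100])*2.667)
s=cv2.imread('pics/s1.png')
cv2.imwrite('pics/e.png',cv2.resize(s[130:200,300:400],(800,560),interpolation=3))
E
```

```text
[0.61627116 0.08143354 0.18154548]
[332.23343529 172.27657399] [243.87415778 178.45662373]
[331.72397637 176.26192344] [244.18658225 179.31991627]
[0.61475316 0.05847954 0.18154548] [324.30507127 176.18755827] [144.83162507 203.1922179 ]
[0.61778916 0.10438754 0.18154548] [340.02806792 168.43171266] [186.76485715 182.50737766]
```

View pics/e.png

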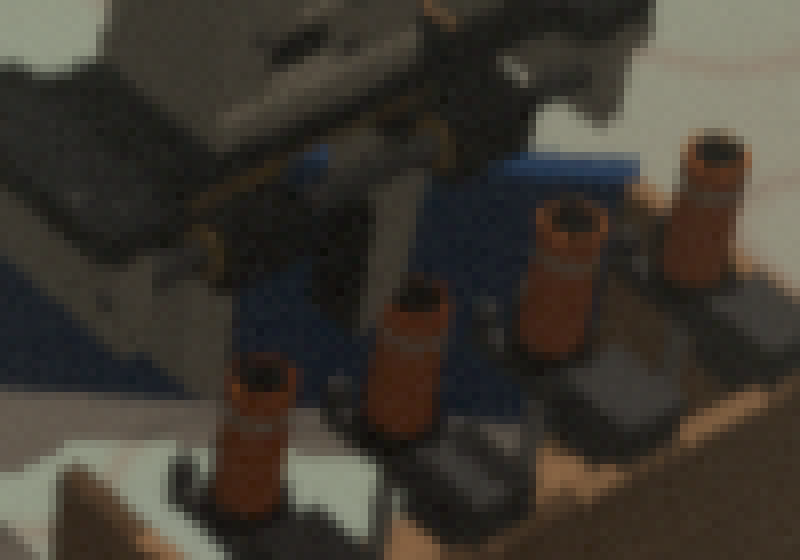

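>>> {"name": "apply_moves", "arguments": {
  "delta_pos": [
    [-0.003,0,-0.05],
    [-0.003,0,-0.1],
    [-0.003,0,-0.1],
    [-0.003,0,-0.1],
    [-0.003,0,-0.1]
  ],
  "dr": [
    [0,0,0],
    [0,0,0],
    [0,0,0],
    [0,0,0],
    [0,0,0]
  ],
  "jaw": [0.5,0.5,0.5,0.5,0.5]
}}

```text
time: 2.7
tool_pos: [0.6149, 0.0811, 0.1407]
tool_rot: [3.141, 0.003, 3.076]
contact_force: [1.1, 0.5, 0.8]
opening: 0.0461
grip_force: 0.0
```

>>> {"name": "apply_moves", "arguments": {
  "delta_pos": [
    [0,0,0],
    [0,0,0],
    [0,0,0],
    [0,0,0],
    [0,0,0],
    [0,0,0]
  ],
  "dr": [
    [0,0,0],
    [0,0,0],
    [0,0,0],
    [0,0,0],
    [0,0,0],
    [0,0,0]
  ],
  "jaw": [0.35,0.25,0.1,0.1,0.1,0.1]
}}

```text
time: 3.2
tool_pos: [0.6141, 0.081, 0.1391]
tool_rot: [3.141, 0.001, 3.076]
contact_force: [0.3, 0.6, 1.8]
opening: 0.0195
grip_force: 15.0
```

>>> {"name": "apply_moves", "arguments": {
  "delta_pos": [
    [0,0,0.06],
    [0,0,0.12],
    [0,0,0.18],
    [0,0,0.24],
    [0,0,0.3],
    [0,0,0.3],
    [0,0,0.3],
    [0,0,0.3]
  ],
  "dr": [
    [0,0,0],
    [0,0,0],
    [0,0,0],
    [0,0,0],
    [0,0,0],
    [0,0,0],
    [0,0,0],
    [0,0,0]
  ],
  "jaw": [0.1,0.1,0.1,0.1,0.1,0.1,0.1,0.1],
  "force": 25
}}

```text
time: 3.87
tool_pos: [0.6134, 0.081, 0.2576]
tool_rot: [-3.142, -0.002, 3.076]
contact_force: [-0.4, 0.0, -0.9]
opening: 0.0193
grip_force: 25.0
```

```bash
python3 - <<'E'
from h import *
s=snap('scene','s2.png'); p=telemetry.observe()['tool_pos'];print(p)
print(proj('scene',p),proj('scene',p-[0,0,.089]))
c=proj('scene',p-[0,0,.06]).astype(int);print(c)
cv2.imwrite('pics/f.png',cv2.resize(s[c[1]-35:c[1]+40,c[0]-45:c[0]+45],(720,600),interpolation=3)[:,:,::-1])
E
```

```text
[0.61317566 0.0809805  0.25705928]
[334.462111   145.10633845] [330.57017138 176.11405229]
[331 166]
```

View pics/f.png

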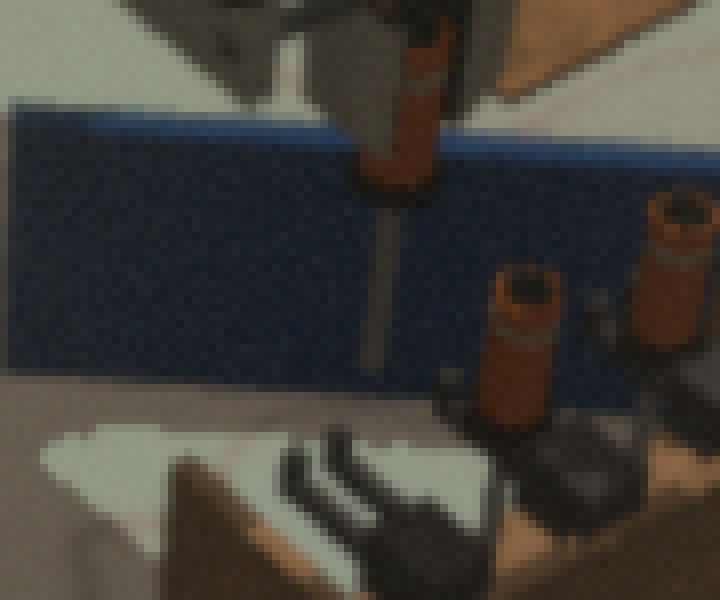

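Probe 4 is held upright. Its tip is at about (332.4,177.8), and the projection predicted (330.6,176.1). That gives a scene-camera offset of about (+1.8,+1.6) px, which I'll use.

```bash
python3 - <<'E'
from h import *
np.set_printoptions(precision=4,suppress=True)
s=cv2.imread('pics/s2.png')[:,:,::-1].copy();t=snap('top','t2.png')
for T,S in zip(JT,JS):
    A,B=dark(t,T,4),dark(s,S,4)
    # white ring outline, scene: bright, low-saturation, filled
    r=[]
    for im,c in((t,A),(s,B)):
        x,y=np.round(c).astype(int); w=im[y-11:y+12,x-11:x+12].astype(int)
        m=((w.max(2)-w.min(2)<32)&(w.max(2)>95)).astype('uint8')
        m=cv2.morphologyEx(m,cv2.MORPH_OPEN,np.ones((2,2),np.uint8))
        cs,_=cv2.findContours(m,cv2.RETR_EXTERNAL,cv2.CHAIN_APPROX_NONE)
        k=max(cs,key=lambda q:cv2.contourArea(cv2.convexHull(q))*(cv2.pointPolygonTest(cv2.convexHull(q),(11.,11.),False)>=0))
        h=cv2.convexHull(k); e=cv2.fitEllipse(k); r.append(np.array(e[0])+[x-11,y-11]); print(np.round(e[1],1),end=' ')
    print(A,B,'ring',*r,'top',plane('top',*r[0],.105)[:2],'sceneadj',plane('scene',*(r[1]-[1.8,1.6]),.105)[:2],plane('scene',*(B-[1.8,1.6]),.105)[:2])
E
```

```text
[10.1 10.5] [10.8 14.3] [305.3483 175.2586] [282.1926 238.8992] ring [306.1951 176.2925] [282.9777 239.8088] top [ 0.64   -0.0896] sceneadj [ 0.645  -0.0893] [ 0.6419 -0.0889]
[10.2 10.7] [11.9 15.2] [356.9049 182.5526] [221.3666 266.9739] ring [358.0407 183.5883] [222.3997 267.9815] top [ 0.6209 -0.2369] sceneadj [ 0.626  -0.2359] [ 0.6225 -0.2361]
[11.2 11.6] [18.1 21.9] [298.4734 227.9701] [246.8502 197.1882] ring [299.4696 229.1076] [247.0608 192.8939] top [ 0.4892 -0.0717] sceneadj [ 0.4792 -0.0616] [ 0.4905 -0.0707]
[10.5 11.3] [10.3 15.2] [358.2461 230.8852] [184.1816 228.6974] ring [359.405  232.3093] [185.1351 229.6209] top [ 0.4822 -0.2396] sceneadj [ 0.4877 -0.2384] [ 0.4841 -0.2386]
```

>>> {"name": "apply_moves", "arguments": {
  "delta_pos": [
    [0.023,-0.791,0],
    [0.023,-0.791,0],
    [0.023,-0.791,0],
    [0.023,-0.791,0],
    [0.023,-0.791,0],
    [0.023,-0.791,0],
    [0.023,-0.791,0],
    [0.023,-0.791,0]
  ],
  "dr": [
    [0,0,0],
    [0,0,0],
    [0,0,0],
    [0,0,0],
    [0,0,0],
    [0,0,0],
    [0,0,0],
    [0,0,0]
  ],
  "jaw": [0.1,0.1,0.1,0.1,0.1,0.1,0.1,0.1]
}}

```text
time: 4.63
tool_pos: [0.622, -0.2398, 0.2568]
tool_rot: [-3.141, -0.003, 3.073]
contact_force: [0.8, 0.1, -0.9]
opening: 0.0194
grip_force: 25.0
```

>>> {"name": "apply_moves", "arguments": {
  "delta_pos": [
    [0,0,0],
    [0,0,0],
    [0,0,0]
  ],
  "dr": [
    [0,0,0],
    [0,0,0],
    [0,0,0]
  ],
  "jaw": [0.1,0.1,0.1]
}}

```text
time: 4.88
tool_pos: [0.6228, -0.2346, 0.2576]
tool_rot: [3.14, -0.002, 3.076]
contact_force: [0.2, 0.7, -0.9]
opening: 0.0197
grip_force: 25.0
```

>>> {"name": "apply_moves", "arguments": {
  "delta_pos": [
    [0,-0.002,-0.06],
    [0,-0.002,-0.123],
    [0,-0.002,-0.123],
    [0,-0.002,-0.123],
    [0,-0.002,-0.123]
  ],
  "dr": [
    [0,0,0],
    [0,0,0],
    [0,0,0],
    [0,0,0],
    [0,0,0]
  ],
  "jaw": [0.1,0.1,0.1,0.1,0.1]
}}

```text
time: 5.3
tool_pos: [0.6238, -0.2353, 0.211]
tool_rot: [-3.141, 0.001, 3.077]
contact_force: [0.3, -0.7, -0.9]
opening: 0.0194
grip_force: 25.0
```

```bash
python3 - <<'E'
from h import *
s=snap('scene','s3.png'); p=telemetry.observe()['tool_pos'];print(p)
print(proj('scene',p-[0,0,.089])+[1.8,1.6],proj('scene',[p[0],p[1],.105])+[1.8,1.6])
print([dark(s,c,4).round(2) for c in JS])
c=proj('scene',[p[0],p[1],.12]).astype(int);print(c)
cv2.imwrite('pics/g.png',cv2.resize(s[c[1]-25:c[1]+25,c[0]-30:c[0]+30],(720,600),interpolation=3)[:,:,::-1])
E
```

```text
[ 0.62399236 -0.23565934  0.21152292]
[221.4011656  262.00575177] [221.94956217 267.31573419]
[array([282.2, 238.9]), array([221.53, 267.25]), array([244.03, 201.44]), array([183.99, 223.3 ])]
[219 261]
```

View pics/g.png

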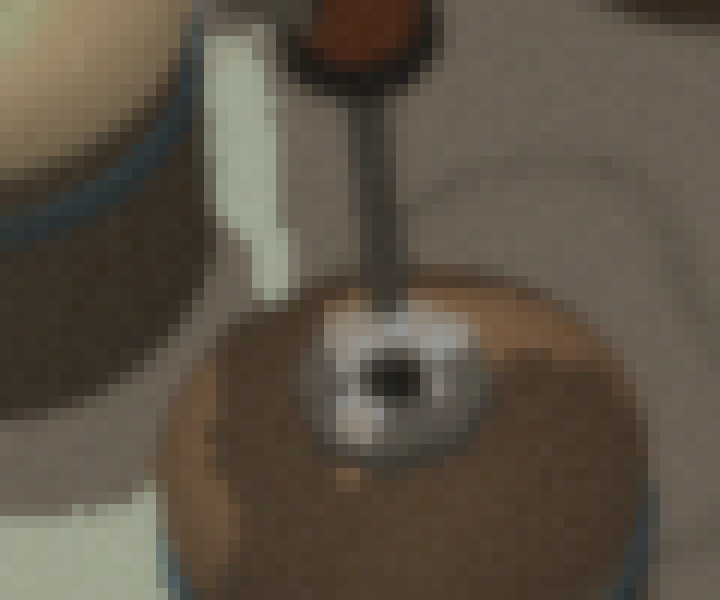

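The tip at (221.3,261.8) sits right above the port hole at (221.7,267.5), which matches the prediction, so I'm lowering.

>>> {"name": "apply_moves", "arguments": {
  "delta_pos": [
    [0,0,-0.02],
    [0,0,-0.04],
    [0,0,-0.055],
    [0,0,-0.07],
    [0,0,-0.07],
    [0,0,-0.07]
  ],
  "dr": [
    [0,0,0],
    [0,0,0],
    [0,0,0],
    [0,0,0],
    [0,0,0],
    [0,0,0]
  ],
  "jaw": [0.1,0.1,0.1,0.1,0.1,0.1]
}}

```text
time: 5.85
tool_pos: [0.6228, -0.2362, 0.1809]
tool_rot: [3.141, -0.001, 3.076]
contact_force: [-0.2, -0.1, -0.0]
opening: 0.0192
grip_force: 25.0
```

>>> {"name": "apply_moves", "arguments": {
  "delta_pos": [
    [0,0,-0.03],
    [0,0,-0.06],
    [0,0,-0.09],
    [0,0,-0.12],
    [0,0,-0.135],
    [0,0,-0.135],
    [0,0,-0.135]
  ],
  "dr": [
    [0,0,0],
    [0,0,0],
    [0,0,0],
    [0,0,0],
    [0,0,0],
    [0,0,0],
    [0,0,0]
  ],
  "jaw": [0.1,0.1,0.1,0.1,0.1,0.1,0.1]
}}

```text
time: 6.43
tool_pos: [0.6233, -0.2363, 0.1279]
tool_rot: [-3.142, 0.0, 3.076]
contact_force: [0.0, -0.7, -1.0]
opening: 0.0192
grip_force: 25.0
```

>>> {"name": "apply_moves", "arguments": {
  "delta_pos": [
    [0,0,-0.005],
    [0,0,-0.01],
    [0,0,-0.013],
    [0,0,-0.013]
  ],
  "dr": [
    [0,0,0],
    [0,0,0],
    [0,0,0],
    [0,0,0]
  ],
  "jaw": [0.1,0.1,0.1,0.1]
}}

```text
time: 6.77
tool_pos: [0.6236, -0.2364, 0.1241]
tool_rot: [-3.141, 0.002, 3.076]
contact_force: [-1.1, 0.8, 5.6]
opening: 0.0195
grip_force: 25.0
```

>>> {"name": "apply_moves", "arguments": {
  "delta_pos": [
    [0,0,0],
    [0,0,0],
    [0,0,0],
    [0,0,0.06],
    [0,0,0.16],
    [0,0,0.25],
    [0,0,0.315],
    [0,0,0.315]
  ],
  "dr": [
    [0,0,0],
    [0,0,0],
    [0,0,0],
    [0,0,0],
    [0,0,0],
    [0,0,0],
    [0,0,0],
    [0,0,0]
  ],
  "jaw": [0.5,0.5,0.5,0.5,0.5,0.5,0.5,0.5],
  "force": 15
}}

```text
time: 7.43
tool_pos: [0.6252, -0.2373, 0.2556]
tool_rot: [-3.137, 0.011, 3.076]
contact_force: [1.1, 0.0, 1.1]
opening: 0.0461
grip_force: 0.0
```

>>> {"name": "apply_moves", "arguments": {
  "delta_pos": [
    [-0.015,0.943,0],
    [-0.015,0.943,0],
    [-0.015,0.943,0],
    [-0.015,0.943,0],
    [-0.015,0.943,0],
    [-0.015,0.943,0],
    [-0.015,0.943,0],
    [-0.015,0.943,0]
  ],
  "dr": [
    [0,0,0],
    [0,0,0],
    [0,0,0],
    [0,0,0],
    [0,0,0],
    [0,0,0],
    [0,0,0],
    [0,0,0]
  ],
  "jaw": [0.5,0.5,0.5,0.5,0.5,0.5,0.5,0.5]
}}

```text
time: 8.1
tool_pos: [0.6172, 0.0991, 0.2478]
tool_rot: [3.142, -0.001, 3.076]
contact_force: [-0.7, -0.7, 0.0]
opening: 0.0457
grip_force: 0.0
```

```bash
python3 - <<'E'
from h import *
s=snap('scene','s4.png'); snap('top','t4.png');print(telemetry.observe()['tool_pos'])
print([dark(s,c,4).round(2) for c in JS])
cv2.imwrite('pics/i.png',cv2.resize(s[180:310,150:300],(690,598),interpolation=3)[:,:,::-1])
E
```

```text
[0.61681407 0.1035227  0.24779822]
[array([282.17, 238.89]), array([222.4 , 269.07]), array([246.86, 197.18]), array([184.19, 228.72])]
```

View pics/i.png

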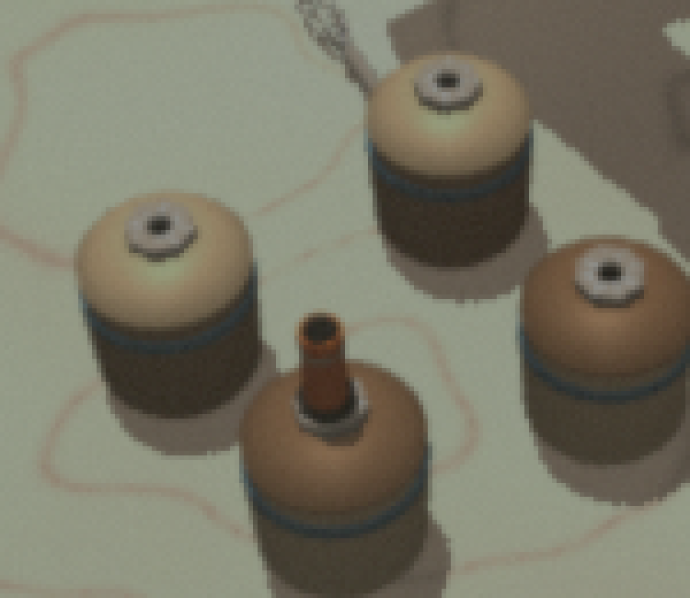

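Probe 4 is standing seated in its jar; its cap is at crop pixel (322,328) and its collar is on the port. The other jars haven't moved. Next is probe 3.

>>> {"name": "apply_moves", "arguments": {
  "delta_pos": [
    [0.003,0.094,0],
    [0.003,0.094,0],
    [0.003,0.094,0],
    [0.003,0.094,0],
    [0.003,0.094,0]
  ],
  "dr": [
    [0,0,0],
    [0,0,0],
    [0,0,0],
    [0,0,0],
    [0,0,0]
  ],
  "jaw": [0.5,0.5,0.5,0.5,0.5]
}}

```text
time: 8.62
tool_pos: [0.619, 0.1334, 0.2481]
tool_rot: [-3.141, -0.0, 3.075]
contact_force: [0.3, -0.9, -0.5]
opening: 0.0461
grip_force: 0.0
```

>>> {"name": "apply_moves", "arguments": {
  "delta_pos": [
    [-0.002,0.019,0],
    [-0.002,0.019,-0.08],
    [-0.002,0.019,-0.16],
    [-0.002,0.019,-0.22],
    [-0.002,0.019,-0.272],
    [-0.002,0.019,-0.272],
    [-0.002,0.019,-0.272],
    [-0.002,0.019,-0.272]
  ],
  "dr": [
    [0,0,0],
    [0,0,0],
    [0,0,0],
    [0,0,0],
    [0,0,0],
    [0,0,0],
    [0,0,0],
    [0,0,0]
  ],
  "jaw": [0.5,0.5,0.5,0.5,0.5,0.5,0.5,0.5]
}}

```text
time: 9.28
tool_pos: [0.6191, 0.1421, 0.1412]
tool_rot: [3.141, 0.002, 3.075]
contact_force: [0.4, 0.9, 0.2]
opening: 0.0459
grip_force: 0.0
```

>>> {"name": "apply_moves", "arguments": {
  "delta_pos": [
    [0,0,0],
    [0,0,0],
    [0,0,0],
    [0,0,0],
    [0,0,0],
    [0,0,0]
  ],
  "dr": [
    [0,0,0],
    [0,0,0],
    [0,0,0],
    [0,0,0],
    [0,0,0],
    [0,0,0]
  ],
  "jaw": [0.35,0.25,0.1,0.1,0.1,0.1]
}}

```text
time: 9.78
tool_pos: [0.6184, 0.1423, 0.1401]
tool_rot: [3.141, 0.001, 3.076]
contact_force: [-0.5, 0.1, 3.2]
opening: 0.0193
grip_force: 15.0
```

>>> {"name": "apply_moves", "arguments": {
  "delta_pos": [
    [0,0,0.06],
    [0,0,0.12],
    [0,0,0.18],
    [0,0,0.24],
    [0,0,0.3],
    [0,0,0.3],
    [0,0,0.3],
    [0,0,0.3]
  ],
  "dr": [
    [0,0,0],
    [0,0,0],
    [0,0,0],
    [0,0,0],
    [0,0,0],
    [0,0,0],
    [0,0,0],
    [0,0,0]
  ],
  "jaw": [0.1,0.1,0.1,0.1,0.1,0.1,0.1,0.1],
  "force": 25
}}

```text
time: 10.45
tool_pos: [0.6177, 0.1423, 0.2584]
tool_rot: [-3.141, -0.002, 3.076]
contact_force: [-0.2, 0.6, -1.3]
opening: 0.0193
grip_force: 25.0
```

```bash
cat > tgt.py <<'E'
from h import *
np.set_printoptions(precision=4,suppress=True)
o=telemetry.observe();p=o['tool_pos'];s=snap('scene','n%d.png'%int(o['time']*100));print(p,o['tool_rot'])
for n,c in zip('ABCD',JS):
    B=dark(s,c,4); print(n,B,plane('scene',*(B-[1.8,1.6]),.105)[:2])
c=np.round(proj('scene',p-[0,0,.089])+[1.8,1.6]).astype(int); print('pred tip',proj('scene',p-[0,0,.089])+[1.8,1.6])
g=cv2.cvtColor(s,cv2.COLOR_RGB2GRAY)[c[1]-8:c[1]+5,c[0]-7:c[0]+8]; print(c,'\n',g)
E
python3 tgt.py
```

```text
[0.6177 0.1423 0.2584] [-3.1414 -0.0018  3.0758]
A [282.2027 238.904 ] [ 0.6419 -0.0889]
B [221.9417 269.2583] [ 0.6281 -0.2386]
C [246.8905 197.177 ] [ 0.4905 -0.0706]
D [184.1884 228.7082] [ 0.4841 -0.2386]
pred tip [352.9377 167.2737]
[353 167] 
 [[32 32 32 29 32 36 44 50 47 36 31 35 30 32 31]
 [33 32 30 31 31 33 46 47 47 34 30 34 32 30 32]
 [30 31 30 29 34 39 48 53 43 33 31 33 32 31 29]
 [31 33 31 29 30 39 48 47 39 35 27 30 30 29 30]
 [30 29 32 29 32 39 49 47 37 32 32 31 30 31 32]
 [32 32 29 34 35 43 48 48 33 33 33 32 31 31 28]
 [31 31 30 31 32 44 50 50 34 30 30 31 30 29 28]
 [29 30 26 30 34 43 48 47 34 30 28 33 32 33 28]
 [30 33 29 32 33 33 40 38 34 32 33 28 30 35 42]
 [25 29 29 34 30 34 31 32 29 29 25 28 32 38 44]
 [30 28 33 28 31 31 32 30 32 29 34 30 31 30 39]
 [29 33 26 31 31 30 28 33 30 30 29 37 30 32 30]
 [29 33 24 31 28 32 27 29 27 29 28 29 30 28 34]]
```

>>> {"name": "apply_moves", "arguments": {
  "delta_pos": [
    [-0.33,-0.951,0],
    [-0.33,-0.951,0],
    [-0.33,-0.951,0],
    [-0.33,-0.951,0],
    [-0.33,-0.951,0],
    [-0.33,-0.951,0],
    [-0.33,-0.951,0],
    [-0.33,-0.951,0]
  ],
  "dr": [
    [0,0,0],
    [0,0,0],
    [0,0,0],
    [0,0,0],
    [0,0,0],
    [0,0,0],
    [0,0,0],
    [0,0,0]
  ],
  "jaw": [0.1,0.1,0.1,0.1,0.1,0.1,0.1,0.1]
}}

```text
time: 11.17
tool_pos: [0.5073, -0.174, 0.2581]
tool_rot: [3.14, -0.002, 3.076]
contact_force: [0.6, -0.1, 0.5]
opening: 0.0198
grip_force: 25.0
```

>>> {"name": "apply_moves", "arguments": {
  "delta_pos": [
    [0,0,0],
    [0,0,0],
    [0,0,0],
    [0,0,0]
  ],
  "dr": [
    [0,0,0],
    [0,0,0],
    [0,0,0],
    [0,0,0]
  ],
  "jaw": [0.1,0.1,0.1,0.1]
}}

```text
time: 11.5
tool_pos: [0.509, -0.1714, 0.2588]
tool_rot: [3.141, -0.001, 3.077]
contact_force: [0.2, 0.5, 0.3]
opening: 0.0196
grip_force: 25.0
```

>>> {"name": "apply_moves", "arguments": {
  "delta_pos": [
    [-0.0585,-0.1665,0],
    [-0.0585,-0.1665,0],
    [-0.0585,-0.1665,-0.04],
    [-0.0585,-0.1665,-0.08],
    [-0.0585,-0.1665,-0.12],
    [-0.0585,-0.1665,-0.12],
    [-0.0585,-0.1665,-0.12],
    [-0.0585,-0.1665,-0.12]
  ],
  "dr": [
    [0,0,0],
    [0,0,0],
    [0,0,0],
    [0,0,0],
    [0,0,0],
    [0,0,0],
    [0,0,0],
    [0,0,0]
  ],
  "jaw": [0.1,0.1,0.1,0.1,0.1,0.1,0.1,0.1]
}}

```text
time: 12.17
tool_pos: [0.4864, -0.2385, 0.2124]
tool_rot: [-3.141, 0.001, 3.078]
contact_force: [-0.1, -0.3, 0.3]
opening: 0.0194
grip_force: 25.0
```

```bash
python3 tgt.py
```

```text
[ 0.4864 -0.2385  0.2124] [-3.1412  0.001   3.0775]
A [282.1904 238.8802] [ 0.6419 -0.0889]
B [222.8308 268.9403] [ 0.6286 -0.2367]
C [246.8333 197.19  ] [ 0.4905 -0.0708]
D [183.9854 228.9562] [ 0.4845 -0.2393]
pred tip [183.7772 223.6037]
[184 224] 
 [[153 152 147  94  61  63 106 143 152 151 153 152 152 154 153]
 [152 153 147 103  65  61  96 139 149 153 154 152 152 152 153]
 [152 153 148 111  71  62  86 138 152 152 151 152 154 151 152]
 [152 152 149 116  72  58  76 135 150 150 151 153 152 152 151]
 [152 153 150 126  81  58  70 132 149 149 147 149 148 152 152]
 [152 151 150 138  87  61  62 103 123 124 126 127 134 137 146]
 [152 147 132 121  81  57  58  75  91  96  94  97  98 102 105]
 [140 120  98  92  73  61  65  73  80  81  88  87  88  85  84]
 [129 100  84  79  76  75  75  78  80  85 110 117 110  98  88]
 [110  91  79  79  78  80  78  77  82 110 124 128 124 117 100]
 [102  84  78  77  81  79  78  72  78 115 130 135 128 126 118]
 [100  84  79  78  79  70  66  59  63  88 126 139 127 106 105]
 [ 94  80  77  77  73  60  48  43  42  60 110 132 109  86  87]]
```

```bash
python3 - <<'E'
from h import *
p=telemetry.observe()['tool_pos']; b=np.array([1.8,1.6])
q=proj('scene',[p[0],p[1],.105])+b; print('hole-level pred',q)
J=np.array([(proj('scene',[p[0]+.001*i,p[1]+.001*(1-i),.105])+b-q) for i in(1,0)]).T;print(J)
tip=np.array([182.5,223.4])-(proj('scene',p-[0,0,.089])+b); print('off',tip, 'needed mm',np.linalg.solve(J,np.array([184.05,228.85])-q-tip), np.linalg.solve(J,np.array([184.05,228.85])-q))
s=cv2.imread('pics/n1222.png') if 0 else None
import glob;f=sorted(glob.glob('pics/n*.png'))[-1];f=max(glob.glob('pics/n*.png'),key=__import__('os').path.getmtime)
s=cv2.imread(f);cv2.imwrite('pics/k.png',cv2.resize(s[200:240,160:208],(720,600),interpolation=3))
E
```

```text
hole-level pred [184.65024225 229.33756315]
[[ 0.24499716  0.38790557]
 [ 0.26347274 -0.21017604]]
off [-1.15046526 -0.18358364] needed mm [-0.01478024  1.4277808 ] [-2.05136693 -0.25177049]
```

View pics/k.png

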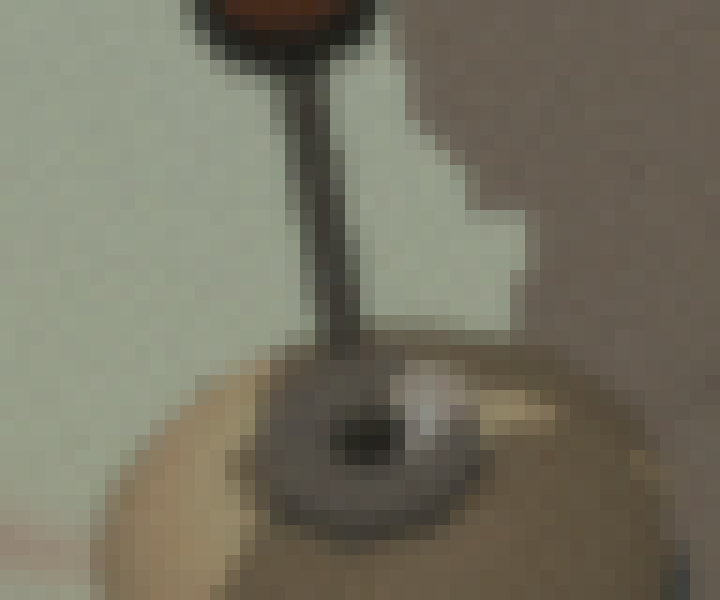

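The tip is at crop (345,350). Extended down, it lands about 0.6 px left of the hole at (367,437), so I'm nudging about 1 mm in +y and lowering.

>>> {"name": "apply_moves", "arguments": {
  "delta_pos": [
    [0.001,0.003,0],
    [0.001,0.003,-0.02],
    [0.001,0.003,-0.04],
    [0.001,0.003,-0.055],
    [0.001,0.003,-0.075],
    [0.001,0.003,-0.075],
    [0.001,0.003,-0.075]
  ],
  "dr": [
    [0,0,0],
    [0,0,0],
    [0,0,0],
    [0,0,0],
    [0,0,0],
    [0,0,0],
    [0,0,0]
  ],
  "jaw": [0.1,0.1,0.1,0.1,0.1,0.1,0.1]
}}

```text
time: 12.8
tool_pos: [0.4856, -0.2379, 0.1808]
tool_rot: [3.141, -0.001, 3.076]
contact_force: [-0.5, -0.4, -0.7]
opening: 0.0193
grip_force: 25.0
```

In with no force. Lowering to 0.128, then to contact.

>>> {"name": "apply_moves", "arguments": {
  "delta_pos": [
    [0,0,-0.03],
    [0,0,-0.06],
    [0,0,-0.09],
    [0,0,-0.12],
    [0,0,-0.132],
    [0,0,-0.132],
    [0,0,-0.132]
  ],
  "dr": [
    [0,0,0],
    [0,0,0],
    [0,0,0],
    [0,0,0],
    [0,0,0],
    [0,0,0],
    [0,0,0]
  ],
  "jaw": [0.1,0.1,0.1,0.1,0.1,0.1,0.1]
}}

```text
time: 13.38
tool_pos: [0.4861, -0.2382, 0.1291]
tool_rot: [-3.141, 0.0, 3.076]
contact_force: [1.4, 0.2, -0.9]
opening: 0.0196
grip_force: 25.0
```

>>> {"name": "apply_moves", "arguments": {
  "delta_pos": [
    [0,0,-0.005],
    [0,0,-0.01],
    [0,0,-0.013],
    [0,0,-0.013]
  ],
  "dr": [
    [0,0,0],
    [0,0,0],
    [0,0,0],
    [0,0,0]
  ],
  "jaw": [0.1,0.1,0.1,0.1]
}}

```text
time: 13.72
tool_pos: [0.4864, -0.2384, 0.1251]
tool_rot: [-3.14, 0.002, 3.076]
contact_force: [-2.1, 0.5, 7.6]
opening: 0.0195
grip_force: 25.0
```

>>> {"name": "apply_moves", "arguments": {
  "delta_pos": [
    [0,0,0],
    [0,0,0],
    [0,0,0],
    [0,0,0.06],
    [0,0,0.16],
    [0,0,0.25],
    [0,0,0.31],
    [0,0,0.31]
  ],
  "dr": [
    [0,0,0],
    [0,0,0],
    [0,0,0],
    [0,0,0],
    [0,0,0],
    [0,0,0],
    [0,0,0],
    [0,0,0]
  ],
  "jaw": [0.5,0.5,0.5,0.5,0.5,0.5,0.5,0.5],
  "force": 15
}}

```text
time: 14.38
tool_pos: [0.488, -0.2393, 0.2533]
tool_rot: [-3.136, 0.009, 3.076]
contact_force: [0.3, -0.8, 0.1]
opening: 0.046
grip_force: 0.0
```

>>> {"name": "apply_moves", "arguments": {
  "delta_pos": [
    [0.31,1.0,0],
    [0.31,1.0,0],
    [0.31,1.0,0],
    [0.31,1.0,0],
    [0.31,1.0,0],
    [0.31,1.0,0],
    [0.31,1.0,0],
    [0.31,1.0,0]
  ],
  "dr": [
    [0,0,0],
    [0,0,0],
    [0,0,0],
    [0,0,0],
    [0,0,0],
    [0,0,0],
    [0,0,0],
    [0,0,0]
  ],
  "jaw": [0.5,0.5,0.5,0.5,0.5,0.5,0.5,0.5]
}}

```text
time: 15.05
tool_pos: [0.5846, 0.0825, 0.2467]
tool_rot: [-3.142, -0.001, 3.076]
contact_force: [0.8, 0.5, -0.4]
opening: 0.0458
grip_force: 0.0
```

>>> {"name": "apply_moves", "arguments": {
  "delta_pos": [
    [0,0,0],
    [0,0,0],
    [0,0,0],
    [0,0,0]
  ],
  "dr": [
    [0,0,0],
    [0,0,0],
    [0,0,0],
    [0,0,0]
  ],
  "jaw": [0.5,0.5,0.5,0.5]
}}

```text
time: 15.38
tool_pos: [0.5843, 0.0793, 0.2471]
tool_rot: [-3.141, -0.001, 3.075]
contact_force: [0.3, 0.4, 0.3]
opening: 0.0459
grip_force: 0.0
```

>>> {"name": "apply_moves", "arguments": {
  "delta_pos": [
    [0.095,0.305,0],
    [0.095,0.305,0],
    [0.095,0.305,0],
    [0.095,0.305,0],
    [0.095,0.305,0],
    [0.095,0.305,0],
    [0.095,0.305,0]
  ],
  "dr": [
    [0,0,0],
    [0,0,0],
    [0,0,0],
    [0,0,0],
    [0,0,0],
    [0,0,0],
    [0,0,0]
  ],
  "jaw": [0.5,0.5,0.5,0.5,0.5,0.5,0.5]
}}

```text
time: 15.97
tool_pos: [0.6226, 0.2002, 0.2477]
tool_rot: [-3.141, -0.0, 3.073]
contact_force: [-0.2, -0.0, -0.2]
opening: 0.0459
grip_force: 0.0
```

>>> {"name": "apply_moves", "arguments": {
  "delta_pos": [
    [0,0.003,0],
    [0,0.003,-0.08],
    [0,0.003,-0.16],
    [0,0.003,-0.22],
    [0,0.003,-0.272],
    [0,0.003,-0.272],
    [0,0.003,-0.272],
    [0,0.003,-0.272]
  ],
  "dr": [
    [0,0,0],
    [0,0,0],
    [0,0,0],
    [0,0,0],
    [0,0,0],
    [0,0,0],
    [0,0,0],
    [0,0,0]
  ],
  "jaw": [0.5,0.5,0.5,0.5,0.5,0.5,0.5,0.5]
}}

```text
time: 16.63
tool_pos: [0.6236, 0.2031, 0.1407]
tool_rot: [3.141, 0.003, 3.075]
contact_force: [-0.9, 0.4, 0.1]
opening: 0.0458
grip_force: 0.0
```

>>> {"name": "apply_moves", "arguments": {
  "delta_pos": [
    [0,0,0],
    [0,0,0],
    [0,0,0],
    [0,0,0],
    [0,0,0],
    [0,0,0]
  ],
  "dr": [
    [0,0,0],
    [0,0,0],
    [0,0,0],
    [0,0,0],
    [0,0,0],
    [0,0,0]
  ],
  "jaw": [0.35,0.25,0.1,0.1,0.1,0.1]
}}

```text
time: 17.13
tool_pos: [0.6228, 0.2035, 0.1394]
tool_rot: [3.142, 0.001, 3.076]
contact_force: [-0.9, -0.8, 3.6]
opening: 0.0195
grip_force: 15.0
```

>>> {"name": "apply_moves", "arguments": {
  "delta_pos": [
    [0,0,0.06],
    [0,0,0.12],
    [0,0,0.18],
    [0,0,0.24],
    [0,0,0.3],
    [0,0,0.3],
    [0,0,0.3],
    [0,0,0.3]
  ],
  "dr": [
    [0,0,0],
    [0,0,0],
    [0,0,0],
    [0,0,0],
    [0,0,0],
    [0,0,0],
    [0,0,0],
    [0,0,0]
  ],
  "jaw": [0.1,0.1,0.1,0.1,0.1,0.1,0.1,0.1],
  "force": 25
}}

```text
time: 17.8
tool_pos: [0.6221, 0.2035, 0.2574]
tool_rot: [-3.141, -0.002, 3.076]
contact_force: [0.1, 0.2, -1.3]
opening: 0.0195
grip_force: 25.0
```

```bash
python3 tgt.py
```

```text
[0.6221 0.2035 0.2574] [-3.1412 -0.0019  3.0758]
A [282.1901 238.901 ] [ 0.6419 -0.089 ]
B [222.0996 269.1495] [ 0.6281 -0.2382]
C [246.8478 197.1957] [ 0.4905 -0.0708]
D [184.7459 230.0608] [ 0.4883 -0.2398]
pred tip [372.4865 158.0034]
[372 158] 
 [[60 62 63 62 60 62 57 52 52 55 68 70 71 77 87]
 [48 51 52 51 49 55 51 51 49 53 59 57 59 63 74]
 [38 38 42 40 42 42 49 47 50 45 46 48 48 64 76]
 [34 36 36 34 34 40 44 51 48 39 37 35 39 63 88]
 [35 33 32 31 34 38 46 50 46 37 33 34 34 50 75]
 [35 33 33 32 33 41 48 49 43 37 35 36 38 44 53]
 [34 29 34 31 31 41 47 49 40 32 33 37 40 44 44]
 [32 34 33 31 32 39 47 44 37 33 34 36 38 45 45]
 [33 34 32 33 35 33 36 38 36 32 34 36 45 50 47]
 [33 33 33 31 34 36 33 34 35 32 34 35 40 50 43]
 [28 32 32 33 30 30 32 34 33 33 35 33 32 41 38]
 [33 30 32 31 33 32 34 33 31 38 36 35 36 34 35]
 [31 29 36 29 31 30 34 32 34 33 36 36 33 37 48]]
```

>>> {"name": "apply_moves", "arguments": {
  "delta_pos": [
    [-0.325,-0.684,0],
    [-0.325,-0.684,0],
    [-0.325,-0.684,0],
    [-0.325,-0.684,0],
    [-0.325,-0.684,0],
    [-0.325,-0.684,0],
    [-0.325,-0.684,0],
    [-0.325,-0.684,0]
  ],
  "dr": [
    [0,0,0],
    [0,0,0],
    [0,0,0],
    [0,0,0],
    [0,0,0],
    [0,0,0],
    [0,0,0],
    [0,0,0]
  ],
  "jaw": [0.1,0.1,0.1,0.1,0.1,0.1,0.1,0.1]
}}

```text
time: 18.52
tool_pos: [0.4897, -0.0739, 0.2575]
tool_rot: [-3.14, -0.004, 3.072]
contact_force: [0.8, -0.5, -0.7]
opening: 0.0195
grip_force: 25.0
```

>>> {"name": "apply_moves", "arguments": {
  "delta_pos": [
    [0,0,0],
    [0,0,0],
    [0,0,0],
    [0,0,0]
  ],
  "dr": [
    [0,0,0],
    [0,0,0],
    [0,0,0],
    [0,0,0]
  ],
  "jaw": [0.1,0.1,0.1,0.1]
}}

```text
time: 18.85
tool_pos: [0.493, -0.0688, 0.2582]
tool_rot: [3.141, -0.001, 3.078]
contact_force: [0.5, -0.3, -0.5]
opening: 0.0196
grip_force: 25.0
```

>>> {"name": "apply_moves", "arguments": {
  "delta_pos": [
    [-0.002,-0.003,0],
    [-0.002,-0.003,-0.04],
    [-0.002,-0.003,-0.08],
    [-0.002,-0.003,-0.12],
    [-0.002,-0.003,-0.12],
    [-0.002,-0.003,-0.12],
    [-0.002,-0.003,-0.12],
    [-0.002,-0.003,-0.12]
  ],
  "dr": [
    [0,0,0],
    [0,0,0],
    [0,0,0],
    [0,0,0],
    [0,0,0],
    [0,0,0],
    [0,0,0],
    [0,0,0]
  ],
  "jaw": [0.1,0.1,0.1,0.1,0.1,0.1,0.1,0.1]
}}

```text
time: 19.52
tool_pos: [0.4925, -0.0712, 0.2118]
tool_rot: [-3.141, 0.002, 3.076]
contact_force: [0.5, 0.3, -0.6]
opening: 0.0192
grip_force: 25.0
```

```bash
cat > chk.py <<'E'
import sys
from h import *
s=snap('scene','c%d.png'%int(telemetry.observe()['time']*100)); p=telemetry.observe()['tool_pos']; print(p)
b=np.array([1.8,1.6]); tip=proj('scene',p-[0,0,.089])+b; rim=proj('scene',[p[0],p[1],.105])+b
x,y=np.round(tip).astype(int); print(tip,rim,'hole',dark(s,rim+[0,.5],3),'origin',x-8,y-9)
print(cv2.cvtColor(s,cv2.COLOR_RGB2GRAY)[y-9:y+11,x-8:x+9])
E
python3 chk.py
```

```text
[ 0.49242812 -0.07122687  0.21177988]
[246.96697088 192.22689976] [247.17813002 197.7245629 ] hole [246.81512605 197.30252101] origin 239 183
[[ 97  95  97  94  93  69  56  53  69  84  91  96  94  96  96  96  98]
 [ 96  96  94  96  90  69  54  54  68  85  89  94  96  95  96  97  95]
 [ 96  98  97  97  95  76  57  58  66  87  93  95  94  95  97  97  97]
 [ 96  96  96  97  94  74  60  55  66  87  92  94  97  96  97  95  99]
 [ 96  96  96  97  94  77  58  55  68  85  92  96  98  97  96  96  95]
 [ 97  97  94  96  95  76  61  56  66  85  92  95  96  96  95  96  95]
 [ 96  97  96  96  95  79  57  58  65  82  89  96  94  97  99  97  96]
 [ 96  96  97  98  93  78  58  56  70  83  86  92  94  96  94  95  95]
 [ 97  96  97  96  93  81  64  58  69  79  83  85  90  88  93  95  97]
 [ 94  89  87  86  82  82  75  71  77  79  80  82  86  83  87  90  92]
 [ 87  82  81  84  78  81  77  77  76  78  77  79  80  81  82  83  83]
 [ 79  80  79  80  77  78  77  77  75  77  77  78  78  81  84  83  81]
 [ 83  80  79  77  76  77  75  69  69  71  76  80  77  78  81  84  84]
 [ 82  79  77  77  76  72  64  52  53  58  79  85  77  78  78  80  86]
 [ 81  79  78  80  81  77  54  38  37  42  70 109  90  79  76  77  82]
 [ 80  72  80  87 114 119  76  43  37  47  82 100  83  77  73  74  84]
 [ 82  70 102 118 127 137 118  81  67  71  80  81  76  76  68  76  83]
 [ 85  76  98 122 123 130 125  91  79  78  77  76  76  72  64  81  85]
 [113  93  77  86  94 106 101  83  79  77  74  70  68  64  74  84  87]
 [129 122  86  70  69  75  68  68  66  62  60  59  59  69  82  87  88]]
```

>>> {"name": "apply_moves", "arguments": {
  "delta_pos": [
    [0.002,0.003,0],
    [0.002,0.003,-0.02],
    [0.002,0.003,-0.04],
    [0.002,0.003,-0.055],
    [0.002,0.003,-0.075],
    [0.002,0.003,-0.075],
    [0.002,0.003,-0.075]
  ],
  "dr": [
    [0,0,0],
    [0,0,0],
    [0,0,0],
    [0,0,0],
    [0,0,0],
    [0,0,0],
    [0,0,0]
  ],
  "jaw": [0.1,0.1,0.1,0.1,0.1,0.1,0.1]
}}

```text
time: 20.15
tool_pos: [0.4923, -0.07, 0.18]
tool_rot: [3.141, -0.001, 3.076]
contact_force: [-0.7, -0.1, -0.5]
opening: 0.0197
grip_force: 25.0
```

>>> {"name": "apply_moves", "arguments": {
  "delta_pos": [
    [0,0,-0.03],
    [0,0,-0.06],
    [0,0,-0.09],
    [0,0,-0.12],
    [0,0,-0.132],
    [0,0,-0.132],
    [0,0,-0.132]
  ],
  "dr": [
    [0,0,0],
    [0,0,0],
    [0,0,0],
    [0,0,0],
    [0,0,0],
    [0,0,0],
    [0,0,0]
  ],
  "jaw": [0.1,0.1,0.1,0.1,0.1,0.1,0.1]
}}

```text
time: 20.73
tool_pos: [0.4928, -0.0701, 0.1283]
tool_rot: [3.142, 0.0, 3.076]
contact_force: [-0.4, -0.9, -0.9]
opening: 0.019
grip_force: 25.0
```

>>> {"name": "apply_moves", "arguments": {
  "delta_pos": [
    [0,0,-0.005],
    [0,0,-0.01],
    [0,0,-0.013],
    [0,0,-0.013]
  ],
  "dr": [
    [0,0,0],
    [0,0,0],
    [0,0,0],
    [0,0,0]
  ],
  "jaw": [0.1,0.1,0.1,0.1]
}}

```text
time: 21.07
tool_pos: [0.4931, -0.0702, 0.1242]
tool_rot: [-3.141, 0.002, 3.076]
contact_force: [-2.7, 0.7, 8.8]
opening: 0.0193
grip_force: 25.0
```

>>> {"name": "apply_moves", "arguments": {
  "delta_pos": [
    [0,0,0],
    [0,0,0],
    [0,0,0],
    [0,0,0.06],
    [0,0,0.16],
    [0,0,0.25],
    [0,0,0.31],
    [0,0,0.31]
  ],
  "dr": [
    [0,0,0],
    [0,0,0],
    [0,0,0],
    [0,0,0],
    [0,0,0],
    [0,0,0],
    [0,0,0],
    [0,0,0]
  ],
  "jaw": [0.5,0.5,0.5,0.5,0.5,0.5,0.5,0.5],
  "force": 15
}}

```text
time: 21.73
tool_pos: [0.495, -0.0707, 0.2521]
tool_rot: [-3.139, 0.01, 3.076]
contact_force: [0.4, -0.6, 0.3]
opening: 0.046
grip_force: 0.0
```

>>> {"name": "apply_moves", "arguments": {
  "delta_pos": [
    [0.335,0.834,0],
    [0.335,0.834,0],
    [0.335,0.834,0],
    [0.335,0.834,0],
    [0.335,0.834,0],
    [0.335,0.834,0],
    [0.335,0.834,0],
    [0.335,0.834,0]
  ],
  "dr": [
    [0,0,0],
    [0,0,0],
    [0,0,0],
    [0,0,0],
    [0,0,0],
    [0,0,0],
    [0,0,0],
    [0,0,0]
  ],
  "jaw": [0.5,0.5,0.5,0.5,0.5,0.5,0.5,0.5]
}}

```text
time: 22.4
tool_pos: [0.6169, 0.2413, 0.2456]
tool_rot: [-3.141, -0.001, 3.076]
contact_force: [1.2, -0.0, 0.7]
opening: 0.0456
grip_force: 0.0
```

>>> {"name": "apply_moves", "arguments": {
  "delta_pos": [
    [0,0,0],
    [0,0,0],
    [0,0,0],
    [0,0,0]
  ],
  "dr": [
    [0,0,0],
    [0,0,0],
    [0,0,0],
    [0,0,0]
  ],
  "jaw": [0.5,0.5,0.5,0.5]
}}

```text
time: 22.73
tool_pos: [0.6166, 0.2382, 0.2464]
tool_rot: [-3.141, -0.001, 3.075]
contact_force: [0.5, -0.8, -0.3]
opening: 0.0459
grip_force: 0.0
```

>>> {"name": "apply_moves", "arguments": {
  "delta_pos": [
    [0.025,0.063,0],
    [0.025,0.063,0],
    [0.025,0.063,-0.08],
    [0.025,0.063,-0.16],
    [0.025,0.063,-0.22],
    [0.025,0.063,-0.268],
    [0.025,0.063,-0.268],
    [0.025,0.063,-0.268]
  ],
  "dr": [
    [0,0,0],
    [0,0,0],
    [0,0,0],
    [0,0,0],
    [0,0,0],
    [0,0,0],
    [0,0,0],
    [0,0,0]
  ],
  "jaw": [0.5,0.5,0.5,0.5,0.5,0.5,0.5,0.5]
}}

```text
time: 23.4
tool_pos: [0.6266, 0.2631, 0.1394]
tool_rot: [-3.141, -0.001, 3.074]
contact_force: [0.3, 0.7, 0.9]
opening: 0.0462
grip_force: 0.0
```

>>> {"name": "apply_moves", "arguments": {
  "delta_pos": [
    [0,0,0],
    [0,0,0],
    [0,0,0],
    [0,0,0],
    [0,0,0],
    [0,0,0]
  ],
  "dr": [
    [0,0,0],
    [0,0,0],
    [0,0,0],
    [0,0,0],
    [0,0,0],
    [0,0,0]
  ],
  "jaw": [0.35,0.25,0.1,0.1,0.1,0.1]
}}

```text
time: 23.9
tool_pos: [0.6273, 0.2641, 0.1405]
tool_rot: [-3.141, 0.002, 3.076]
contact_force: [-0.4, -2.6, 4.9]
opening: 0.0194
grip_force: 14.9
```

>>> {"name": "apply_moves", "arguments": {
  "delta_pos": [
    [0,0,0.06],
    [0,0,0.12],
    [0,0,0.18],
    [0,0,0.24],
    [0,0,0.3],
    [0,0,0.3],
    [0,0,0.3],
    [0,0,0.3]
  ],
  "dr": [
    [0,0,0],
    [0,0,0],
    [0,0,0],
    [0,0,0],
    [0,0,0],
    [0,0,0],
    [0,0,0],
    [0,0,0]
  ],
  "jaw": [0.1,0.1,0.1,0.1,0.1,0.1,0.1,0.1],
  "force": 25
}}

```text
time: 24.57
tool_pos: [0.6263, 0.2645, 0.2582]
tool_rot: [-3.141, -0.002, 3.076]
contact_force: [0.7, -0.1, -0.5]
opening: 0.0197
grip_force: 24.9
```

```bash
python3 tgt.py
```

```text
[0.6263 0.2645 0.2582] [-3.1412 -0.0019  3.076 ]
A [282.1706 238.8737] [ 0.6418 -0.0889]
B [222.3065 269.2742] [ 0.6286 -0.238 ]
C [247.2575 198.3593] [ 0.4942 -0.0724]
D [184.9837 230.0845] [ 0.4887 -0.2394]
pred tip [391.1774 148.5596]
[391 149] 
 [[137 137 140 139 138 131  79  56  61 103 133 136 138 137 138]
 [140 138 138 139 136 131  75  52  66 124 135 136 137 136 137]
 [138 139 138 136 136 121  64  55  76 132 136 139 138 138 136]
 [138 138 136 139 134 105  60  57  80 133 137 137 135 137 136]
 [138 138 136 136 133  86  55  60 102 133 135 136 137 137 136]
 [137 138 137 136 130  73  53  69 123 136 137 137 137 136 137]
 [137 137 137 134 122  65  55  75 129 138 135 137 137 137 136]
 [138 135 136 137 128  74  66  91 130 137 136 137 135 137 136]
 [136 137 137 138 134 116 114 122 137 137 136 137 135 137 137]
 [138 137 136 138 138 135 135 136 137 135 135 137 138 136 136]
 [136 138 137 137 136 138 136 137 136 136 137 133 135 133 134]
 [137 138 137 136 138 136 137 136 135 134 132 130 128 130 126]
 [137 137 137 137 137 136 135 134 133 131 126 127 127 130 131]]
```

>>> {"name": "apply_moves", "arguments": {
  "delta_pos": [
    [0.0435,-0.881,0],
    [0.0435,-0.881,0],
    [0.0435,-0.881,0],
    [0.0435,-0.881,0],
    [0.0435,-0.881,0],
    [0.0435,-0.881,0],
    [0.0435,-0.881,0],
    [0.0435,-0.881,0]
  ],
  "dr": [
    [0,0,0],
    [0,0,0],
    [0,0,0],
    [0,0,0],
    [0,0,0],
    [0,0,0],
    [0,0,0],
    [0,0,0]
  ],
  "jaw": [0.1,0.1,0.1,0.1,0.1,0.1,0.1,0.1]
}}

```text
time: 25.28
tool_pos: [0.6424, -0.0702, 0.2577]
tool_rot: [3.141, -0.003, 3.076]
contact_force: [0.7, 0.9, -0.6]
opening: 0.0196
grip_force: 24.9
```

>>> {"name": "apply_moves", "arguments": {
  "delta_pos": [
    [0,0,0],
    [0,0,0],
    [0,0,0],
    [0,0,0]
  ],
  "dr": [
    [0,0,0],
    [0,0,0],
    [0,0,0],
    [0,0,0]
  ],
  "jaw": [0.1,0.1,0.1,0.1]
}}

```text
time: 25.62
tool_pos: [0.6431, -0.067, 0.2587]
tool_rot: [3.141, -0.001, 3.077]
contact_force: [0.5, 0.8, -0.3]
opening: 0.0196
grip_force: 24.9
```

>>> {"name": "apply_moves", "arguments": {
  "delta_pos": [
    [0.001,-0.051,0],
    [0.001,-0.051,-0.04],
    [0.001,-0.051,-0.08],
    [0.001,-0.051,-0.12],
    [0.001,-0.051,-0.12],
    [0.001,-0.051,-0.12],
    [0.001,-0.051,-0.12],
    [0.001,-0.051,-0.12]
  ],
  "dr": [
    [0,0,0],
    [0,0,0],
    [0,0,0],
    [0,0,0],
    [0,0,0],
    [0,0,0],
    [0,0,0],
    [0,0,0]
  ],
  "jaw": [0.1,0.1,0.1,0.1,0.1,0.1,0.1,0.1]
}}

```text
time: 26.28
tool_pos: [0.6444, -0.0883, 0.213]
tool_rot: [-3.141, 0.002, 3.077]
contact_force: [-0.1, 0.3, -0.5]
opening: 0.0194
grip_force: 24.9
```

```bash
python3 chk.py
```

```text
[ 0.64427213 -0.08847357  0.21291712]
[283.26470677 233.64247708] [283.05711891 239.43999007] hole [282.30150754 239.09101061] origin 275 225
[[ 95  92  95  94  92  83  62  52  71 132 152 154 153 153 154 152 154]
 [ 92  92  93  92  92  84  61  54  69 135 151 153 152 152 153 153 154]
 [ 92  91  94  93  92  82  60  56  65 110 146 153 154 154 154 152 154]
 [ 93  92  95  93  90  81  59  54  59  96 141 148 152 152 153 154 154]
 [ 92  94  94  94  93  79  58  57  61  91 113 122 146 154 152 154 153]
 [ 93  93  92  92  91  73  59  55  64  84  95 100 141 153 154 154 152]
 [ 89  85  79  80  80  64  54  56  56  71  79  86 114 142 151 151 152]
 [ 73  67  63  65  63  59  56  56  59  64  66  69  75 101 110 127 147]
 [ 57  59  62  68  73  82  65  63  82  87  84  78  71  73  73  87 109]
 [ 57  66  87 110 114 118 105  91 112 120 121 115  98  88  85  82  86]
 [ 65  87 117 127 130 129 125 121 130 137 133 129 123 105  98  92  90]
 [ 94 117 134 136 134 133 122 117 119 131 131 131 130 122 105  98  92]
 [109 127 136 143 143 116  89  83  82 104 123 128 131 107  93  94  92]
 [114 129 135 140 127  84  51  43  46  70 107 107 101  87  81  90  88]
 [120 132 142 143 118  66  37  31  34  51 103 114  97  81  78  73  72]
 [119 130 142 146 131  89  58  39  37  59 121 109 116  88  75  67  62]
 [ 96 121 132 138 140 129 117  83  67  76  98  88  99  84  74  61  61]
 [ 75  93 121 132 145 141 111  87  79  79  82  77  81  71  63  63  61]
 [ 82  71  95 125 136 129  95  79  81  81  78  71  66  60  59  62  59]
 [ 91  83  73  86  95  94  78  70  73  75  71  60  57  59  59  62  60]]
```

>>> {"name": "apply_moves", "arguments": {
  "delta_pos": [
    [0.001,0.002,0],
    [0.001,0.002,-0.02],
    [0.001,0.002,-0.04],
    [0.001,0.002,-0.055],
    [0.001,0.002,-0.078],
    [0.001,0.002,-0.078],
    [0.001,0.002,-0.078]
  ],
  "dr": [
    [0,0,0],
    [0,0,0],
    [0,0,0],
    [0,0,0],
    [0,0,0],
    [0,0,0],
    [0,0,0]
  ],
  "jaw": [0.1,0.1,0.1,0.1,0.1,0.1,0.1]
}}

```text
time: 26.92
tool_pos: [0.6436, -0.088, 0.1792]
tool_rot: [3.141, -0.002, 3.076]
contact_force: [-0.5, -0.4, -0.4]
opening: 0.0191
grip_force: 24.9
```

>>> {"name": "apply_moves", "arguments": {
  "delta_pos": [
    [0,0,-0.03],
    [0,0,-0.06],
    [0,0,-0.09],
    [0,0,-0.12],
    [0,0,-0.128],
    [0,0,-0.128],
    [0,0,-0.128]
  ],
  "dr": [
    [0,0,0],
    [0,0,0],
    [0,0,0],
    [0,0,0],
    [0,0,0],
    [0,0,0],
    [0,0,0]
  ],
  "jaw": [0.1,0.1,0.1,0.1,0.1,0.1,0.1]
}}

```text
time: 27.5
tool_pos: [0.6444, -0.0882, 0.1298]
tool_rot: [-3.141, 0.001, 3.076]
contact_force: [-0.5, -0.6, 0.1]
opening: 0.0195
grip_force: 24.9
```

>>> {"name": "apply_moves", "arguments": {
  "delta_pos": [
    [0,0,-0.005],
    [0,0,-0.01],
    [0,0,-0.013],
    [0,0,-0.013]
  ],
  "dr": [
    [0,0,0],
    [0,0,0],
    [0,0,0],
    [0,0,0]
  ],
  "jaw": [0.1,0.1,0.1,0.1]
}}

```text
time: 27.83
tool_pos: [0.6446, -0.0884, 0.1253]
tool_rot: [-3.141, 0.002, 3.076]
contact_force: [-0.7, -0.8, 4.3]
opening: 0.0199
grip_force: 25.0
```

>>> {"name": "apply_moves", "arguments": {
  "delta_pos": [
    [0,0,0],
    [0,0,0],
    [0,0,0],
    [0,0,0.06],
    [0,0,0.16],
    [0,0,0.25],
    [0,0,0.31],
    [0,0,0.31]
  ],
  "dr": [
    [0,0,0],
    [0,0,0],
    [0,0,0],
    [0,0,0],
    [0,0,0],
    [0,0,0],
    [0,0,0],
    [0,0,0]
  ],
  "jaw": [0.5,0.5,0.5,0.5,0.5,0.5,0.5,0.5],
  "force": 15
}}

```text
time: 28.5
tool_pos: [0.6463, -0.0885, 0.2547]
tool_rot: [-3.14, 0.011, 3.076]
contact_force: [0.5, -0.5, 0.9]
opening: 0.0457
grip_force: 0.0
```

>>> {"name": "apply_moves", "arguments": {
  "delta_pos": [
    [-0.6,0.72,0],
    [-0.6,0.72,0],
    [-0.6,0.72,0],
    [-0.6,0.72,0],
    [-0.6,0.72,0],
    [-0.6,0.72,0],
    [-0.6,0.72,0],
    [-0.6,0.72,0]
  ],
  "dr": [
    [0,0,0],
    [0,0,0],
    [0,0,0],
    [0,0,0],
    [0,0,0],
    [0,0,0],
    [0,0,0],
    [0,0,0]
  ],
  "jaw": [0.3,0.2,0.1,0,0,0,0,0]
}}

```text
time: 29.17
tool_pos: [0.4287, 0.1691, 0.2473]
tool_rot: [3.142, -0.001, 3.075]
contact_force: [0.3, 1.1, 0.2]
opening: 0.001
grip_force: 0.0
```

>>> {"name": "apply_moves", "arguments": {
  "delta_pos": [
    [0,0,0],
    [0,0,0],
    [0,0,0],
    [0,0,0]
  ],
  "dr": [
    [0,0,0],
    [0,0,0],
    [0,0,0],
    [0,0,0]
  ],
  "jaw": [0,0,0,0]
}}

```text
time: 29.5
tool_pos: [0.4315, 0.1672, 0.2476]
tool_rot: [-3.141, -0.0, 3.075]
contact_force: [0.1, 0.9, 0.4]
opening: 0.0002
grip_force: 0.0
```

```bash
python3 - <<'E'
from h import *
s=snap('scene','s9.png'); t=snap('top','t9.png'); print(telemetry.observe()['tool_pos'],telemetry.observe()['opening'])
cv2.imwrite('pics/l.png',np.hstack([cv2.resize(s[110:310,150:420],(540,400),interpolation=3),cv2.resize(t[150:290,140:230],(257,400),interpolation=3)])[:,:,::-1])
E
```

```text
[0.4314772  0.16700663 0.24755821] 0.0004481757611185106
```

View pics/l.png

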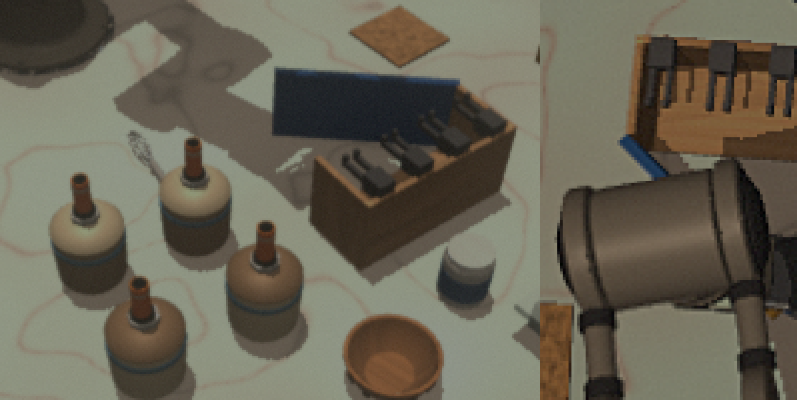

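All four probes stand in jars, the hooks are empty and the door is unmoved. Next I bring the closed fingertips down in front of the door.

>>> {"name": "apply_moves", "arguments": {
  "delta_pos": [
    [-0.079,0.09,0],
    [-0.079,0.09,0],
    [-0.079,0.09,-0.1],
    [-0.079,0.09,-0.2],
    [-0.079,0.09,-0.3],
    [-0.079,0.09,-0.4],
    [-0.079,0.09,-0.449],
    [-0.079,0.09,-0.449]
  ],
  "dr": [
    [0,0,0],
    [0,0,0],
    [0,0,0],
    [0,0,0],
    [0,0,0],
    [0,0,0],
    [0,0,0],
    [0,0,0]
  ],
  "jaw": [0,0,0,0,0,0,0,0]
}}

```text
time: 30.27
tool_pos: [0.3968, 0.2024, 0.0644]
tool_rot: [-3.138, -0.008, 3.075]
contact_force: [-0.4, -0.2, 0.6]
opening: 0.0005
grip_force: 0.0
```

```bash
python3 - <<'E'
from h import *
p=telemetry.observe()['tool_pos'];print(p)
H=np.array([.579,.296]);a0=np.arctan2(-.998,-.066)
for th in(.69,.55,.4,.3,.2,.12,.06,.03,0,-.02):
    a=a0-th;u=np.array([np.cos(a),np.sin(a)]);n=np.array([u[1],-u[0]])
    q=H+.185*u+n*(.012+.010*np.cos(th)+.019*np.sin(abs(th)));print(th,q,((q-p[:2])/.4).round(3))
E
```

```text
[0.3967501  0.20240372 0.06438227]
0.69 [0.42894078 0.18322193] [ 0.08  -0.048]
0.55 [0.44724849 0.16260537] [ 0.126 -0.099]
0.4 [0.47031196 0.14358472] [ 0.184 -0.147]
0.3 [0.48741692 0.13297959] [ 0.227 -0.174]
0.2 [0.50568617 0.12423219] [ 0.272 -0.195]
0.12 [0.5209965  0.11866878] [ 0.311 -0.209]
0.06 [0.53280708 0.11537384] [ 0.34  -0.218]
0.03 [0.53879918 0.11401623] [ 0.355 -0.221]
0 [0.54484015 0.11285496] [ 0.37  -0.224]
-0.02 [0.54813206 0.11222583] [ 0.378 -0.225]
```

>>> {"name": "apply_moves", "arguments": {
  "delta_pos": [
    [0.04,-0.024,0.008],
    [0.08,-0.048,0.008],
    [0.103,-0.074,0.008],
    [0.126,-0.099,0.008],
    [0.155,-0.123,0.008],
    [0.184,-0.147,0.008],
    [0.206,-0.16,0.008],
    [0.227,-0.174,0.008]
  ],
  "dr": [
    [0,0,0],
    [0,0,0],
    [0,0,0],
    [0,0,0],
    [0,0,0],
    [0,0,0],
    [0,0,0],
    [0,0,0]
  ],
  "jaw": [0,0,0,0,0,0,0,0]
}}

```text
time: 30.93
tool_pos: [0.491, 0.1336, 0.0718]
tool_rot: [3.141, 0.0, 3.075]
contact_force: [-0.1, 0.4, -0.4]
opening: 0.0007
grip_force: 0.2
```

>>> {"name": "apply_moves", "arguments": {
  "delta_pos": [
    [0.022,-0.01,0],
    [0.045,-0.021,0],
    [0.065,-0.028,0],
    [0.084,-0.035,0],
    [0.1,-0.04,0],
    [0.113,-0.044,0]
  ],
  "dr": [
    [0,0,0],
    [0,0,0],
    [0,0,0],
    [0,0,0],
    [0,0,0],
    [0,0,0]
  ],
  "jaw": [0,0,0,0,0,0]
}}

```text
time: 31.43
tool_pos: [0.5356, 0.1168, 0.0714]
tool_rot: [3.141, -0.001, 3.076]
contact_force: [-8.1, 6.3, 2.9]
opening: 0.0007
grip_force: 5.9
```

```bash
python3 - <<'E'
from h import *
s=snap('scene','s10.png'); t=snap('top','t10.png'); print(telemetry.observe()['tool_pos'],telemetry.observe()['contact_force'])
cv2.imwrite('pics/m.png',np.hstack([cv2.resize(s[120:240,270:420],(500,400),interpolation=3),cv2.resize(t[150:270,160:250],(300,400),interpolation=3)])[:,:,::-1])
E
```

```text
[0.53522318 0.11692039 0.07131551] [-1.5867935  -0.17284394  0.43499725]
```

View pics/m.png

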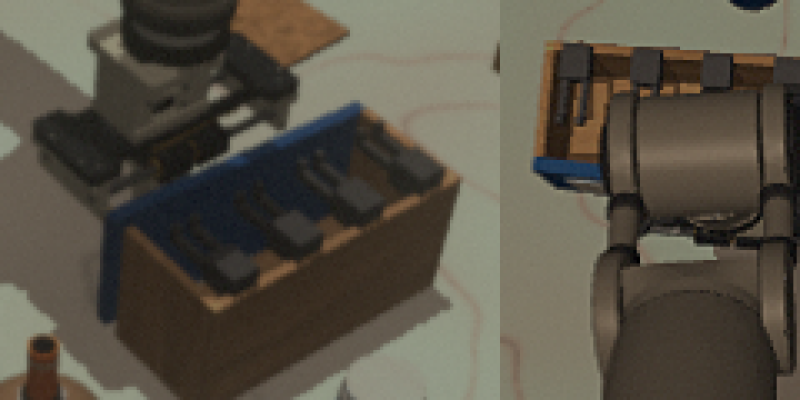

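The door is nearly shut, with a small gap left at its free end. I'll keep pushing against the catch.

>>> {"name": "apply_moves", "arguments": {
  "delta_pos": [
    [0.01,-0.002,0],
    [0.018,-0.003,0],
    [0.025,-0.003,0],
    [0.03,-0.004,0],
    [0.03,-0.004,0],
    [0.03,-0.004,0]
  ],
  "dr": [
    [0,0,0],
    [0,0,0],
    [0,0,0],
    [0,0,0],
    [0,0,0],
    [0,0,0]
  ],
  "jaw": [0,0,0,0,0,0]
}}

```text
time: 32.03
tool_pos: [0.5449, 0.1155, 0.0713]
tool_rot: [-3.141, -0.005, 3.077]
contact_force: [-8.6, 0.0, 4.5]
opening: 0.0003
grip_force: 4.1
```

>>> {"name": "apply_moves", "arguments": {
  "delta_pos": [
    [0.005,0,0],
    [0.01,0,0],
    [0.014,-0.001,0],
    [0.018,-0.001,0],
    [0.018,-0.001,0]
  ],
  "dr": [
    [0,0,0],
    [0,0,0],
    [0,0,0],
    [0,0,0],
    [0,0,0]
  ],
  "jaw": [0,0,0,0,0]
}}

```text
time: 32.45
tool_pos: [0.5447, 0.1154, 0.0712]
tool_rot: [-3.14, -0.02, 3.078]
contact_force: [-33.7, 0.3, 23.7]
opening: 0.0004
grip_force: 17.4
```

The force jumped to 34 N with no further travel, so the door is home. Backing off and raising.

>>> {"name": "apply_moves", "arguments": {
  "delta_pos": [
    [-0.03,0,0],
    [-0.08,0,0],
    [-0.16,0,0],
    [-0.2,0,0.1],
    [-0.2,0,0.2],
    [-0.3,0.1,0.3],
    [-0.4,0.2,0.4],
    [-0.4,0.3,0.5]
  ],
  "dr": [
    [0,0,0],
    [0,0,0],
    [0,0,0],
    [0,0,0],
    [0,0,0],
    [0,0,0],
    [0,0,0],
    [0,0,0]
  ],
  "jaw": [0,0,0,0,0,0,0,0]
}}

```text
time: 33.12
tool_pos: [0.4114, 0.191, 0.2288]
tool_rot: [-3.141, -0.001, 3.074]
contact_force: [1.3, 1.1, 0.5]
opening: 0.0005
grip_force: 0.0
```

>>> {"name": "apply_moves", "arguments": {
  "delta_pos": [
    [0,0.2,0.1],
    [0,0.4,0.1],
    [0,0.5,0.1],
    [0,0.5,0.1],
    [0,0.5,0.1],
    [0,0.5,0.1],
    [0,0.5,0.1],
    [0,0.5,0.1]
  ],
  "dr": [
    [0,0,0],
    [0,0,0],
    [0,0,0],
    [0,0,0],
    [0,0,0],
    [0,0,0],
    [0,0,0],
    [0,0,0]
  ],
  "jaw": [0,0,0,0,0,0,0,0]
}}

```text
time: 33.78
tool_pos: [0.4135, 0.3908, 0.2673]
tool_rot: [-3.141, -0.0, 3.077]
contact_force: [-0.4, -0.4, 0.7]
opening: 0.0004
grip_force: 0.0
```

```bash
python3 - <<'E'
from h import *
s=snap('scene','s11.png'); t=snap('top','t11.png')
cv2.imwrite('pics/o.png',np.hstack([cv2.resize(s[130:310,150:420],(480,320),interpolation=3),cv2.resize(t[150:270,160:280],(320,320),interpolation=3)])[:,:,::-1])
E
```

```text
(no output)
```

View pics/o.png

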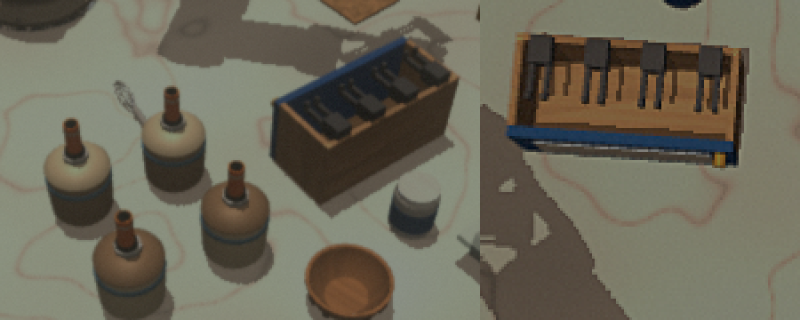

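The door is flush along the case front and the four probes are in the jars. The bowl, whisk and tin look undisturbed in these crops. Handing in.

```bash
python3 -c "
from cell import job
print(job.hand_in())"
```

```text
the job is handed in; nothing more can be done
None
```

All four probes are seated in their jars, the case door is shut and looks flush on its catch, and the job is handed in at about 34 s of the 200 s; no verdict came back.

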